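Load, home and lock a sample test carriage

ROBOT

A 6-joint arm with a two-finger parallel gripper is mounted at the origin on the work surface. World frame = base frame: x ahead of the robot, y to its left, z up, the work surface at z = 0. Lengths are in m, angles in degrees, forces in N, time in s.
With the tool pointing down it reaches from about 0.35 to 0.875 m from the base axis. Payload 4.2 kg.
Tool frame: the origin (TCP) lies at the very end of the fingers, on their centre line; the grasp point (between the pads) lies 19 mm behind it (r.grip_point_offset is the distance from the TCP to the grasp point, in m); z points along the fingers, y is the line along which they close (so a half turn about z gives the same grasp; the last joint's range is limited). The gripper opens to 87 mm and grips with 3 to 60 N. Pads are 19 mm wide; open, the fingers measure 117 mm over their backs; the gripper's body (75 mm by 190 mm) begins 51 mm behind the grasp point.
Start: joints at [-61.96, 22.042, 0.453, 0, -68.411, -14.817], TCP at [0.143, -0.608, 0.223] pointing down, gripper open.
Joint ranges: [-179.83, 179.83], [-69.29, 118.12], [-61.27, 80.66], [-181.25, 117.63], [-171.15, -9.14], [-177.46, 177.46]. Speed limits (degrees/s): [159.86, 159.86, 180, 180, 180, 180].

INTERFACE

Orientations are given as a 3x3 rotation matrix whose columns are the frame's x, y, z axes.
In Python, from station import r, cams gives the robot as it stands. The module is installed in compiled form; this text tells all that it offers.
- The arm moves only by the shell command python3 -m handwheel 'ROWS'. ROWS is JSON, a list that holds one entry, the list of rows, each a list of 7 numbers: the turn, a rotation vector about the tool's x, y, z in units of 6 degrees (1.0 is 6 degrees), then the shift along the tool's x, y, z in m, then the finger opening in m, from 0 to 0.087. In form: [[[ax, ay, az, x, y, z, jaw], ...]]. A call has 1 to 12 rows; each row shifts and turns the commanded pose from where the row before left it, along the tool's axes as they then stand; what a row does not reach is not made up. A row lasts 1/10 s, in which the tool goes at most 50 mm and 8.59 degrees, less where a joint would pass 70% of its speed; a pose out of reach is approached as far as the arm can. A call with a gripper value outside its range is refused whole. The fingers move at their own pace and stop on an object; the grip force is fixed at half the most. Time passes only in rows, so rows that do not move let the fingers close. It gives the time, the measured TCP pose, the force, the opening and the grip force at its end, in the units of the state.
- r.sense(): the state, without advancing time (a new reading comes with each control period).
- cams.capture(name): name is "side" or "top" or "wrist"; returns the picture (420x560x3 uint8, red, green, blue); there is no depth.
- cams.get_calibration(name): a dict with "camera_matrix" (3x3 intrinsics, pixels), "rvec" (rotation vector, rad) and "tvec" (3), from world to camera coordinates, as OpenCV has them; the wrist camera has in their place "T_tool_cam" (4x4, takes a point from camera to tool coordinates, whose origin is the TCP and whose axes are the flange's). Camera axes: x right, y down, z forward; pixel columns grow to the right and rows downward; lengths in m; the calibration is good to about 2 mm. A picture is of the moment at which its call begins: read the wrist's pose just before it. get_calibration takes no time and is no camera call.
- r.finish_job(): hands the job in; it is judged then, once.
The state is a dict: "time_s": time; "joints": joint angles; "joint_velocities": joint speeds; "effort": joint torques, N m; "tcp_pos": TCP position; "ee_rot": TCP orientation; "wrist_force": force on the tool from outside, world axes, zero at the start; "moment": the same for the moment, N m; "gripper_width": opening from 0.0 (shut) to 1.0 (fully open); "gripper_force": force on a finger pad.
Only numpy, scipy, OpenCV 4.12 (cv2) and the standard library are available. Lean on these libraries where they do the work, as an engineer would, in place of code of your own. Each camera call takes 0.05 s, during which the arm holds its last target. There are 200 camera calls.

TASK

Take the square brass block off the carriage of the sample test fixture and stand it in the middle of the cork pad, and stand every round sample cell upright in a pocket of the carriage, one to a pocket. Then push the carriage fully home into the blue head along its centre line (it jams if pushed off-centre), after that turn the black bar knob on the head clockwise until it clicks past its detent, and last press the start button on the head fully down. Leave the bottle, jar and screwdriver where they are.

Things in the scene. Friction and masses are not known exactly. Their poses are not given: they have to be found in the camera images.
- fixture: Test fixture fixed to the bench. Origin: at bench height on the rail's centre line; +y is the way the carriage is pushed home, z up. Aluminium bed x -55..55, y -245..185 mm, 12 mm high, with rails; at y 0..180 a blue covered head, x -58..58, roof underside 87, roof top 105 mm above the bench, its 96 mm wide tunnel taking the loaded carriage.
- carriage (a joint): Carriage travel in m: 0 = drawn out (the start), 0.200 = fully home (end stop). Stays where left; cannot be lifted off; 3 to 5 N moves it if pushed slowly within 8 mm of its centre line. Pushed farther off centre it yaws (about 2 degrees of play, about its push plate) and catches in its guide: it jams, and frees itself when let go. Tray centre lies at the fixture's y = -118 mm + travel.
- tray (a point): Centre of the carriage's pocket floor, 30 mm above the bench; axes as the fixture's (x across the rail, y towards home). The tray is 49 mm wide and 187 mm long, with four square pockets in a row along y, each 43 by 43 mm inside, with walls 3 mm thick and 5 mm high.
- pocket1 (a point): Centre of the floor of pocket 1 (nearest the push plate); pockets are 46 mm apart.
- pocket2 (a point): Centre of the floor of pocket 2 (in the middle of the row); pockets are 46 mm apart.
- pocket3 (a point): Centre of the floor of pocket 3 (in the middle of the row); pockets are 46 mm apart.
- pocket4 (a point): Centre of the floor of pocket 4 (nearest the head); pockets are 46 mm apart.
- push (a point): Centre of the outer face of the black boss (16 mm wide, 41 to 75 mm above the bench, standing 8 mm out) in the middle of the steel push plate at the carriage's outer end (plate 120 mm wide, 8 mm thick, 24 to 82 mm above the bench). This point is 58 mm above the bench; push here along the fixture's +y. With the carriage home it lies 27.5 mm outside the head.
- knob (a joint): Turn of the knob in rad, growing clockwise seen from above; at 0 its bar lies along the fixture's x axis; end stop at 1.5. It turns with about 0.03 N m until a sprung detent at about 0.7 to 1.0 (peak about 0.2 N m), snaps past 1.0 and counts as clicked past 1.15; short of 1.0 the detent pushes it back.
- knob_grip (a point): On the knob's vertical axis, at the height to grip (31 mm above the head's roof, 136 mm above the bench), turns with the knob (its x axis lies along the bar). Black bar 50 mm long, 14 mm thick, from 7 to 42 mm above the head's roof, on a disc of 56 mm diameter.
- start (a joint): Start button travel in m: 0 up, 0.006 fully down (about 5 N), springs back; pressed past 0.004 counts.
- start_top (a point): Centre of the top face of the round grey start button (28 mm diameter) in its housing on the head's roof, 82 mm beyond the knob (further along +y), 127 mm above the bench.
- cell1: Round sample cell: steel cylinder with a white ceramic band, 38 mm diameter, 36 mm tall, 150 g, standing on the bench. Origin: centre of its underside. May be absent (None).
- cell2: Round sample cell: steel cylinder with a white ceramic band, 38 mm diameter, 36 mm tall, 150 g, standing on the bench. Origin: centre of its underside. May be absent (None).
- cell3: Round sample cell: steel cylinder with a white ceramic band, 38 mm diameter, 36 mm tall, 150 g, standing on the bench. Origin: centre of its underside. May be absent (None).
- cell4: Round sample cell: steel cylinder with a white ceramic band, 38 mm diameter, 36 mm tall, 150 g, standing on the bench. Origin: centre of its underside. May be absent (None).
- block: Square brass shorting block, 36 by 36 by 36 mm, about 360 g, standing in one pocket of the carriage at the start. Origin: centre of its underside; x and y axes square to its sides.
- pad: Round cork pad, 90 mm diameter, 4 mm thick, fixed to the bench. Origin: centre of its underside (bench height).
- bottle: Amber bottle, 60 mm diameter, 130 mm tall: leave alone. Origin: centre of its underside.
- jar: Jar, 64 mm diameter, 70 mm tall: leave alone. Origin: centre of its underside.
- driver: Screwdriver with a red handle, lying on the bench: leave alone.
Mind the look-alikes: they are no part of the job. Leave any pink look-alike of the cell1 alone.

How it is judged (in metres and radians):
On the way, in this order (a step that is already met when the one before it is completed fails the run):
1. the block stands on the pad and every cell stands in a pocket of the carriage (horizontal distance between block and pad below 0.022 m and height (world z) of block below 0.008 m and angle between each of block, cell1, cell2, cell3, cell4's own z axis and vertical below 0.1 rad and linear speed of block below 0.02 m/s and x of cell1 in the frame of tray between -0.008 and 0.008 m and y of cell1 in the frame of tray between -0.09 and 0.09 m and z of cell1 in the frame of tray between -0.003 and 0.0035 m and x of cell2 in the frame of tray between -0.008 and 0.008 m and y of cell2 in the frame of tray between -0.09 and 0.09 m and z of cell2 in the frame of tray between -0.003 and 0.0035 m and x of cell3 in the frame of tray between -0.008 and 0.008 m and y of cell3 in the frame of tray between -0.09 and 0.09 m and z of cell3 in the frame of tray between -0.003 and 0.0035 m and x of cell4 in the frame of tray between -0.008 and 0.008 m and y of cell4 in the frame of tray between -0.09 and 0.09 m and z of cell4 in the frame of tray between -0.003 and 0.0035 m), for 0.2 s.
2. the loaded carriage is fully home (value of joint carriage above 0.194 m and x of cell1 in the frame of tray between -0.008 and 0.008 m and y of cell1 in the frame of tray between -0.09 and 0.09 m and z of cell1 in the frame of tray between -0.003 and 0.0035 m and angle between each of cell1, cell2, cell3, cell4's own z axis and vertical below 0.1 rad and x of cell2 in the frame of tray between -0.008 and 0.008 m and y of cell2 in the frame of tray between -0.09 and 0.09 m and z of cell2 in the frame of tray between -0.003 and 0.0035 m and x of cell3 in the frame of tray between -0.008 and 0.008 m and y of cell3 in the frame of tray between -0.09 and 0.09 m and z of cell3 in the frame of tray between -0.003 and 0.0035 m and x of cell4 in the frame of tray between -0.008 and 0.008 m and y of cell4 in the frame of tray between -0.09 and 0.09 m and z of cell4 in the frame of tray between -0.003 and 0.0035 m), for 0.2 s.
3. the knob has clicked past its detent (value of joint knob above 1.15 rad and value of joint carriage above 0.194 m), for 0.2 s.
4. the start button is pressed down (value of joint start above 0.004 m), for 0.1 s.
At the end, for the whole second after the job is handed in: The block stands upright on the cork pad, within 22 mm of its centre; every cell stands upright on the floor of a pocket; the carriage is fully home (within 6 mm of its stop); the knob is past its detent (1.15 rad or more); the button was pressed last and is up again (all of step 1 and all of step 3 and value of joint start below 0.003 m); the robot touches nothing.
It fails at once if the bottle is disturbed (moved more than 30 mm) (distance of bottle from where it was at the start of the episode above 0.03 m).
It fails at once if the jar is disturbed (moved more than 30 mm) (distance of jar from where it was at the start of the episode above 0.03 m).
It fails at once if the driver is disturbed (moved more than 30 mm) (distance of driver from where it was at the start of the episode above 0.03 m).
Of cell1, cell2, cell3, cell4 only 2 to 4 are there at a start; the rules pass over those that are not, and their reading is None.
At some moment in a run one of block, cell1, cell2, cell3, cell4 may be knocked a few centimetres aside while the robot is not near it.
Once in a run the grip may slacken for a moment while it holds something.
It also fails if it takes over 210 s, if anything falls off the work surface, if the arm or the gripper's body presses on something with over 40 N, if the wrist force passes 120 N, or if a joint passes its speed limit or range.

## Working session

There is one attempt and no reset: what is moved stays moved. The work goes in short steps, Python scripts to look and compute and a shell command to move; the robot and the scene stay as the last step left them, time stands still between calls to the robot, and variables do not carry over. Pictures are saved under pics/ and viewed, at most 14 in all, crops included, and the job is handed in when it is done.

```bash
mkdir -p pics; cat > h.py <<'E'
import numpy as np, cv2
from station import r, cams
def cal(n):
    c=cams.get_calibration(n); K=np.array(c["camera_matrix"])
    if n=="wrist":
        s=r.sense(); T=np.array(c["T_tool_cam"]); R=np.array(s["ee_rot"]); p=np.array(s["tcp_pos"])
        return K, R@T[:3,:3], R@T[:3,3]+p
    R=cv2.Rodrigues(np.array(c["rvec"]))[0]; t=np.array(c["tvec"]).ravel()
    return K, R.T, -R.T@t
def ray(n,u,v,z,C=None):
    K,R,o=C or cal(n); d=R@np.linalg.inv(K)@np.array([u,v,1.])
    return o+d*(z-o[2])/d[2]
def proj(n,P,C=None):
    K,R,o=C or cal(n); q=K@(R.T@(np.array(P)-o)); return q[:2]/q[2]
def shot(n,f):
    C=cal(n); im=cams.capture(n)[:,:,::-1].copy(); cv2.imwrite("pics/"+f,im); return im,C
E
python3 - <<'E'
from h import *
for n in("top","side","wrist"):
    im,C=shot(n,n+"0.png"); print(n,C[2].round(3),C[1][:,2].round(2))
print(np.array(r.sense()["ee_rot"]).round(3), r.sense()["wrist_force"])
E
```

```text
top [ 0.205 -0.017  1.586] [ 0.22 -0.02 -0.97]
side [-0.018  0.679  0.978] [ 0.45 -0.57 -0.69]
wrist [ 0.061 -0.627  0.384] [ 0.29  0.07 -0.95]
[[-0.974 -0.229 -0.   ]
 [-0.229  0.974  0.002]
 [ 0.     0.002 -1.   ]] [-0.35274647  0.68461705 -0.44440247]
```

View pics/top0.png

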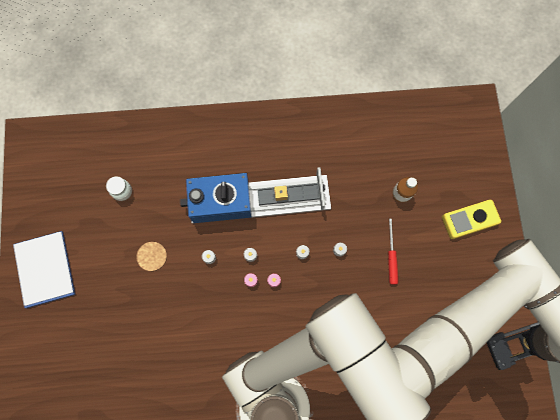

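View pics/side0.png

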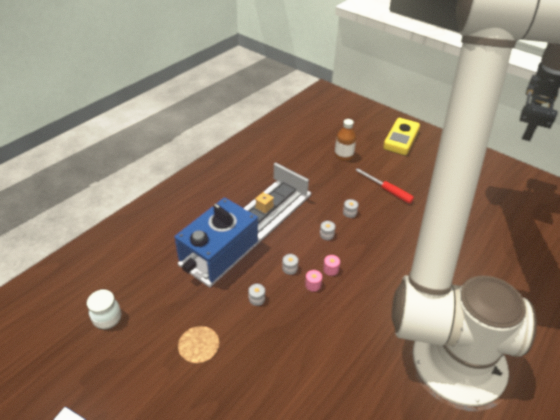

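```bash
python3 - <<'E'
import cv2
im=cv2.imread("pics/top0.png"); cv2.imwrite("pics/crop0.png",cv2.resize(im[165:295,130:350],None,fx=3.6,fy=3.6,interpolation=cv2.INTER_CUBIC))
E
```

```text
(no output)
```

View pics/crop0.png

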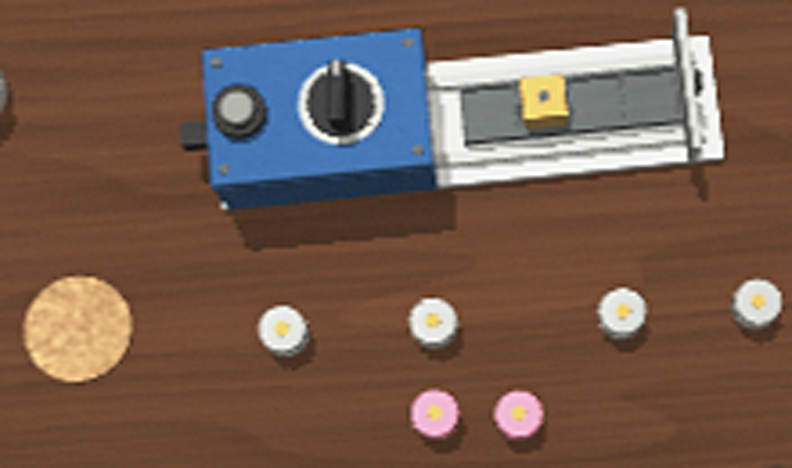

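The cells are the white ones at top-view pixels (208,257), (250,255), (303,252) and (340,250). The pink ones at (251,280) and (274,280) are look-alikes and stay where they are. The brass block is at (281,192) on the carriage; the yellow meter at (472,219) is not it. The pad is at (151,256).

```bash
cat >> h.py <<'E'
def blobs(im,lo,hi,amin=20,roi=None):
    m=cv2.inRange(cv2.cvtColor(im,cv2.COLOR_BGR2HSV),np.array(lo),np.array(hi))
    if roi: k=np.zeros_like(m); a,b,c,d=roi; k[b:d,a:c]=m[b:d,a:c]; m=k
    cs=cv2.findContours(m,cv2.RETR_EXTERNAL,cv2.CHAIN_APPROX_NONE)[0]
    return [c for c in cs if cv2.contourArea(c)>=amin]
E
python3 - <<'E'
from h import *
im=cv2.imread("pics/top0.png"); C=cal("top")
hsv=cv2.cvtColor(im,cv2.COLOR_BGR2HSV)
for p in [(215,205),(215,217),(203,262),(208,262),(276,186),(281,195),(260,191),(322,185)]: print(p,hsv[p[1],p[0]])
def rep(n,cs,z):
    for c in cs:
        (u,v),(w,h),a=cv2.minAreaRect(c); print(n,round(u,1),round(v,1),round(w,1),round(h,1),round(a,1),ray("top",u,v,z,C)[:2].round(4))
rep("pad",blobs(im,(5,60,150),(25,200,255),200,(130,235,175,275)),.004)
rep("white",blobs(im,(0,0,170),(179,60,255),30,(195,240,355,270)),.036)
rep("block",blobs(im,(15,100,150),(35,255,255),30,(265,180,295,205)),.066)
cs=blobs(im,(100,120,150),(125,255,255),500,(175,165,255,230)); rep("roof",cs,.105)
for c in cs:
    B=np.array([ray("top",*p,.105,C)[:2] for p in cv2.boxPoints(cv2.minAreaRect(c))]); print(B.round(4).tolist())
    A=cv2.approxPolyDP(cv2.convexHull(c),3,True); print(A.reshape(-1,2).tolist())
E
```

```text
(215, 205) [107 156 183]
(215, 217) [105 144  69]
(203, 262) [ 10 148 105]
(208, 262) [ 40  10 157]
(276, 186) [ 23  65 226]
(281, 195) [ 24 132 241]
(260, 191) [ 83   8 131]
(322, 185) [ 35   8 191]
pad 151.5 256.0 28.0 29.0 90.0 [0.4637 0.3346]
white 208.0 255.5 11.0 12.0 90.0 [0.447  0.1604]
white 250.0 253.5 11.0 12.0 90.0 [0.4433 0.0358]
white 302.0 250.5 11.0 12.0 90.0 [ 0.4404 -0.1188]
white 340.0 248.5 11.0 12.0 90.0 [ 0.4376 -0.2319]
block 280.5 191.4 11.3 12.3 82.9 [ 0.6185 -0.0686]
roof 217.5 194.2 37.3 60.9 84.3 [0.6136 0.116 ]
[[0.6679, 0.2075], [0.6727, 0.0293], [0.56, 0.0259], [0.5556, 0.2012]]
[[246, 173], [249, 209], [189, 215], [187, 179]]
```

```bash
python3 -m handwheel '[[[0,0,-1.307,0,0,-0.005,0.087],[0,0,-1.307,0,0,-0.005,0.087],[0,0,-1.307,0,0,-0.005,0.087],[0,0,-1.307,0,0,-0.005,0.087],[0,0,-1.307,0,0,-0.005,0.087],[0,0,-1.307,0,0,0,0.087],[0,0,-1.307,0,0,0,0.087],[0,0,-1.307,0,0,0,0.087],[0,0,-1.307,0,0,0,0.087],[0,0,-1.307,0,0,0,0.087],[0,0,0,0,0,0,0.087]]]'
cat >> h.py <<'E'
def go(x,y,z,yaw=None):
    """print tool-frame shift and turn to reach TCP target; yaw = world angle of tool y, deg"""
    s=r.sense(); R=np.array(s["ee_rot"]); p=np.array(s["tcp_pos"]); d=R.T@(np.array([x,y,z])-p)
    a=np.degrees(np.arctan2(R[1,1],R[0,1])); t=np.degrees(np.arccos(min(1,-R[2,2])))
    print("t",round(s["time_s"],2),"tcp",p.round(4),"yaw",round(a,2),"tilt",round(t,2),"j6",np.round(s["joints"][5],1),"w",round(s["gripper_width"]*87,1),"gf",round(s["gripper_force"],1),"shift",d.round(4), "turnz",None if yaw is None else round(-(((yaw-a+180)%360)-180)/6,3))
E
python3 -c "
from h import *
go(.6185,-.0686,.24,181.6)
print(np.array(cams.get_calibration('wrist')['T_tool_cam']).round(3))"
```

```text
time_s: 1.25
tcp_pos: [0.143, -0.6082, 0.2471]
ee_rot: [[0.028, -1.0, -0.0], [-1.0, -0.028, 0.001], [-0.001, 0.0, -1.0]]
wrist_force: [-0.6, -0.5, 0.1]
gripper_width: 1.0
gripper_force: 0.0
t 1.25 tcp [ 0.143  -0.6082  0.2471] yaw -178.37 tilt 0.05 j6 63.6 w 87.0 gf 0.0 shift [-0.5258 -0.4907  0.0075] turnz 0.005
[[-0.    -0.954 -0.301  0.083]
 [ 1.    -0.001  0.001  0.001]
 [-0.001 -0.301  0.954 -0.162]
 [ 0.     0.     0.     1.   ]]
```

```bash
python3 -m handwheel '[[[0,0,0,-0.034,-0.035,0,0.087],[0,0,0,-0.034,-0.035,0,0.087],[0,0,0,-0.034,-0.035,0,0.087],[0,0,0,-0.034,-0.035,0,0.087],[0,0,0,-0.034,-0.035,0,0.087],[0,0,0,-0.034,-0.035,0,0.087],[0,0,0,-0.034,-0.035,0,0.087],[0,0,0,-0.034,-0.035,0,0.087],[0,0,0,-0.034,-0.035,0,0.087],[0,0,0,-0.034,-0.035,0,0.087],[0,0,0,-0.034,-0.035,0,0.087],[0,0,0,-0.034,-0.035,0,0.087]]]' >/dev/null
python3 -m handwheel '[[[0,0,0,-0.034,-0.034,0,0.087],[0,0,0,-0.033,-0.034,-0.01,0.087],[0,0,0,0,0,0,0.087],[0,0,0,0,0,0,0.087],[0,0,0,0,0,0,0.087]]]' >/dev/null
python3 -c "
from h import *
go(.6185,-.0686,.24,181.6); shot('wrist','w1.png')"
```

```text
t 2.95 tcp [ 0.6164 -0.12    0.2572] yaw -178.47 tilt 0.07 j6 -2.2 w 87.0 gf 0.0 shift [-0.0513 -0.0035  0.0172] turnz -0.012
```

View pics/w1.png

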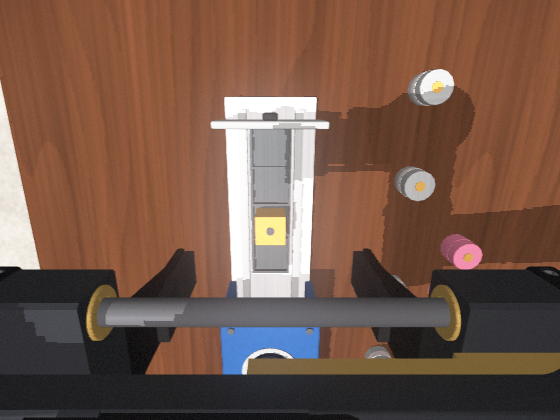

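```bash
python3 - <<'E'
import cv2
im=cv2.imread("pics/w1.png"); cv2.imwrite("pics/w1c.png",cv2.resize(im[85:300,205:340],None,fx=2.75,fy=2.75,interpolation=cv2.INTER_CUBIC))
g=cv2.cvtColor(im,cv2.COLOR_BGR2GRAY)
print(g[120:285,258].tolist()); print(g[150,215:330].tolist()); print(g[260,215:330].tolist())
E
```

```text
[130, 190, 236, 252, 251, 250, 250, 248, 230, 150, 164, 163, 166, 166, 162, 165, 164, 166, 164, 165, 166, 162, 164, 166, 167, 164, 162, 165, 163, 164, 164, 166, 167, 166, 165, 168, 166, 165, 163, 164, 166, 168, 165, 167, 164, 164, 121, 168, 167, 167, 166, 166, 165, 165, 165, 164, 166, 165, 166, 165, 165, 165, 166, 165, 164, 164, 165, 165, 164, 166, 167, 165, 166, 168, 164, 164, 168, 167, 165, 165, 168, 167, 121, 108, 168, 169, 167, 166, 142, 139, 137, 135, 139, 138, 137, 137, 141, 224, 237, 236, 237, 237, 237, 238, 236, 236, 236, 236, 238, 239, 236, 237, 237, 238, 235, 234, 235, 236, 235, 237, 236, 236, 235, 233, 236, 171, 163, 164, 163, 161, 161, 163, 162, 164, 161, 163, 159, 161, 160, 160, 160, 159, 157, 156, 160, 159, 158, 158, 158, 106, 99, 156, 156, 255, 233, 232, 231, 231, 232, 232, 231, 231, 231, 231, 230]
[113, 113, 113, 116, 116, 120, 120, 120, 119, 118, 121, 213, 254, 255, 255, 255, 255, 255, 255, 255, 255, 255, 255, 254, 253, 253, 253, 253, 253, 252, 252, 245, 187, 233, 221, 166, 157, 132, 139, 165, 160, 162, 164, 164, 167, 164, 161, 164, 162, 160, 158, 162, 158, 159, 162,
[... 161 characters left out ...]
213, 231, 232, 233, 230, 231, 227, 228, 230, 235, 232, 229, 190, 92, 91, 92, 92, 90, 86, 88, 86, 81, 82, 83, 82, 82, 84, 84]
[117, 111, 112, 108, 108, 111, 114, 117, 116, 117, 117, 120, 120, 121, 124, 141, 232, 255, 255, 255, 255, 255, 255, 255, 255, 255, 254, 250, 249, 248, 248, 248, 247, 238, 200, 220, 222, 174, 153, 131, 124, 139, 161, 160, 159, 163, 163, 158, 159, 158, 158, 159, 159, 158, 158, 161, 161, 161, 160, 160, 158, 159, 162, 159, 159, 158, 156, 158, 157, 158, 155, 152, 145, 164, 199, 232, 217, 204, 247, 247, 247, 247, 245, 244, 240, 233, 249, 255, 255, 255, 255, 255, 255, 255, 253, 165, 103, 115, 114, 114, 112, 116, 118, 115, 117, 117, 119, 117, 115, 117, 117, 120, 117, 120, 120]
```

View pics/w1c.png

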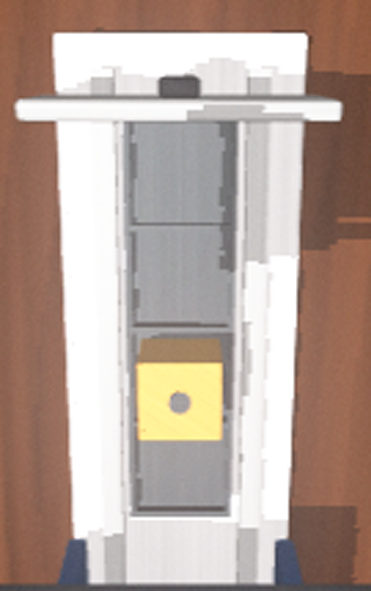

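```bash
python3 - <<'E'
from h import *
C=cal("wrist"); im=cv2.imread("pics/w1.png")
for v,u in((166.5,270.5),(203.5,270.5),(270.5,270.5)): print("wall",ray("wrist",u,v,.035,C)[:2].round(4))
for v,a,b in((150,247.5,293.5),(260,249.5,291.5)):
    A=ray("wrist",a,v,.035,C);B=ray("wrist",b,v,.035,C); print("tray",((A+B)/2)[:2].round(4),round(A[0]-B[0],4))
for v,a,b in((150,225.7,314.5),(260,230.6,309.7)):
    A=ray("wrist",a,v,.012,C);B=ray("wrist",b,v,.012,C); print("bed",((A+B)/2)[:2].round(4),round(A[0]-B[0],4))
for c in blobs(im,(15,90,200),(35,255,255),100,(240,195,300,255)):
    (u,v),wh,a=cv2.minAreaRect(c); print("block",u,v,wh,a,ray("wrist",u,v,.066,C).round(4))
for roi in((400,60,460,115),(385,160,445,205)):
    for c in blobs(im,(12,90,150),(30,255,255),8,roi):
        (u,v),wh,a=cv2.minAreaRect(c); print("celldot",u,v,wh,ray("wrist",u,v,.036,C).round(4))
E
```

```text
wall [ 0.6183 -0.1379]
wall [ 0.6172 -0.092 ]
wall [6.15e-01 1.00e-04]
tray [ 0.6187 -0.1574] 0.054
tray [ 0.6154 -0.0152] 0.0549
bed [ 0.6193 -0.1546] 0.1105
bed [ 0.6157 -0.0039] 0.1095
block 269.5 230.5 (27.0, 31.0) 90.0 [ 0.6176 -0.0682  0.066 ]
celldot 437.0 86.5 (10.0, 11.0) [ 0.4359 -0.2318  0.036 ]
celldot 419.5 186.0 (8.0, 9.0) [ 0.4371 -0.119   0.036 ]
```

```bash
python3 -m handwheel '[[[0,0,0,-0.0262,-0.0011,0.04,0.087],[0,0,0,-0.0262,-0.0011,0.04,0.087],[0,0,0,0,0,0.04,0.087],[0,0,0,0,0,0.04,0.087],[0,0,0,0,0,0.03,0.087],[0,0,0,0,0,0.025,0.087],[0,0,0,0,0,0,0.087],[0,0,0,0,0,0,0],[0,0,0,0,0,0,0],[0,0,0,0,0,0,0],[0,0,0,0,0,0,0],[0,0,0,0,0,0,0]]]'; python3 -c "
from h import *
go(.4637,.3346,.2)"
```

```text
time_s: 4.2
tcp_pos: [0.6182, -0.0671, 0.0434]
ee_rot: [[0.029, -1.0, 0.001], [-1.0, -0.029, 0.0], [-0.0, -0.001, -1.0]]
wrist_force: [-0.3, -0.0, 0.2]
gripper_width: 0.632
gripper_force: 0.0
t 4.2 tcp [ 0.6182 -0.0671  0.0434] yaw -178.35 tilt 0.09 j6 -7.1 w 55.0 gf 0.0 shift [-0.406   0.1427 -0.1567] turnz None
```

```bash
python3 -m handwheel '[[[0,0,0,0,0,0,0],[0,0,0,0,0,0,0],[0,0,0,0,0,0,0],[0,0,0,0,0,0,0],[0,0,0,0,0,0,0],[0,0,0,0,0,-0.02,0],[0,0,0,0,0,-0.035,0],[0,0,0,0,0,-0.035,0],[0,0,0,0,0,-0.035,0],[0,0,0,0,0,-0.035,0],[0,0,0,0,0,0,0]]]'; python3 -c "
from h import *
go(.4637,.3346,.2)"
```

```text
time_s: 5.3
tcp_pos: [0.6204, -0.0673, 0.2076]
ee_rot: [[0.029, -1.0, 0.01], [-1.0, -0.029, 0.0], [0.0, -0.01, -1.0]]
wrist_force: [1.0, -0.1, -2.5]
gripper_width: 0.412
gripper_force: 30.0
t 5.3 tcp [ 0.6204 -0.0673  0.2076] yaw -178.32 tilt 0.57 j6 -7.1 w 35.9 gf 30.0 shift [-0.4063  0.145   0.0061] turnz None
```

```bash
python3 -m handwheel '[[[0,0,0,-0.045,0.016,0,0],[0,0,0,-0.045,0.016,0,0],[0,0,0,-0.045,0.016,0,0],[0,0,0,-0.045,0.016,0,0],[0,0,0,-0.045,0.016,0,0],[0,0,0,-0.045,0.016,0,0],[0,0,0,-0.045,0.016,0,0],[0,0,0,-0.045,0.016,0,0],[0,0,0,-0.046,0.016,0,0],[0,0,0,0,0,0,0],[0,0,0,0,0,0,0]]]' ; python3 -c "
from h import *
go(.4637,.3346,.018); shot('wrist','w2.png')"
```

```text
time_s: 6.4
tcp_pos: [0.4605, 0.3348, 0.2001]
ee_rot: [[0.031, -1.0, -0.004], [-1.0, -0.031, -0.003], [0.003, 0.004, -1.0]]
wrist_force: [0.7, 0.5, -3.7]
gripper_width: 0.414
gripper_force: 30.0
t 6.4 tcp [0.4605 0.3348 0.2001] yaw -178.24 tilt 0.28 j6 -50.5 w 36.0 gf 30.0 shift [-0.0002 -0.0039  0.1821] turnz None
```

View pics/w2.png

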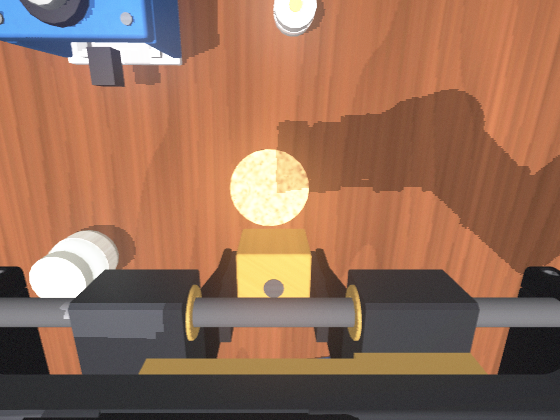

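```bash
python3 -c "
from h import *
p=ray('wrist',269.5,187.5,.004); print(p, 'jar',ray('wrist',67,270,.07), 'cell',ray('wrist',295.5,5,.036)); go(p[0],p[1],.018)"
```

```text
[0.46308897 0.33541881 0.004     ] jar [0.66356146 0.41017615 0.07      ] cell [0.44430258 0.16252622 0.036     ]
t 6.45 tcp [0.4611 0.3339 0.2005] yaw -178.33 tilt 0.25 j6 -50.5 w 35.7 gf 30.0 shift [-0.0019 -0.0027  0.1825] turnz None
```

```bash
python3 -m handwheel '[[[0,0,0,-0.002,-0.0027,0.04,0],[0,0,0,0,0,0.04,0],[0,0,0,0,0,0.04,0],[0,0,0,0,0,0.03,0],[0,0,0,0,0,0.02,0],[0,0,0,0,0,0.008,0],[0,0,0,0,0,0.003,0],[0,0,0,0,0,0,0],[0,0,0,0,0,0,0]]]'; python3 -c "
from h import *
go(.4435,.1615,.2)"
```

```text
time_s: 7.35
tcp_pos: [0.4657, 0.3371, 0.0229]
ee_rot: [[0.029, -1.0, 0.002], [-1.0, -0.028, 0.002], [-0.002, -0.002, -1.0]]
wrist_force: [-0.5, -0.7, -3.2]
gripper_width: 0.409
gripper_force: 30.0
t 7.35 tcp [0.4657 0.3371 0.0229] yaw -178.37 tilt 0.15 j6 -50.4 w 35.6 gf 30.0 shift [ 0.1746  0.0269 -0.1775] turnz None
```

```bash
python3 -m handwheel '[[[0,0,0,0,0,0.002,0],[0,0,0,0,0,0.002,0],[0,0,0,0,0,0.0005,0],[0,0,0,0,0,0,0],[0,0,0,0,0,0,0]]]'; python3 -c "
from h import *
go(.4435,.1615,.2)"
```

```text
time_s: 7.85
tcp_pos: [0.4649, 0.3367, 0.0171]
ee_rot: [[0.029, -1.0, 0.0], [-1.0, -0.029, 0.0], [-0.0, -0.0, -1.0]]
wrist_force: [-0.4, -0.0, -4.0]
gripper_width: 0.41
gripper_force: 30.0
t 7.85 tcp [0.4649 0.3367 0.0171] yaw -178.35 tilt 0.01 j6 -50.4 w 35.6 gf 30.0 shift [ 0.1745  0.0264 -0.1829] turnz None
```

```bash
python3 -m handwheel '[[[0,0,0,0,0,0,0.087],[0,0,0,0,0,0,0.087],[0,0,0,0,0,0,0.087],[0,0,0,0,0,0,0.087],[0,0,0,0,0,-0.02,0.087],[0,0,0,0,0,-0.04,0.087],[0,0,0,0,0,-0.04,0.087],[0,0,0,0.02,0.005,-0.04,0.087],[0,0,0,0.045,0.01,0,0.087],[0,0,0,0.025,0.005,0,0.087],[0,0,0,0,0,0,0.087],[0,0,0,0,0,0,0.087]]]'; cat >> h.py <<'E'
def cells(im,C,n="wrist"):
    # white ceramic / gold dot on cell tops
    for c in blobs(im,(12,80,120),(32,255,255),20,(0,0,560,250)):
        (u,v),wh,a=cv2.minAreaRect(c)
        if max(wh)<40:
            k=im[max(0,int(v)-12):int(v)+12,max(0,int(u)-12):int(u)+12].reshape(-1,3).mean(0)
            print("dot",round(u,1),round(v,1),np.round(wh,1),ray(n,u,v,.036,C)[:2].round(4),"bgr",k.round())
E
python3 -c "
from h import *
im,C=shot('wrist','w3.png'); cells(im,C); go(.4435,.1615,.01,181.35)"
```

```text
time_s: 9.05
tcp_pos: [0.4478, 0.246, 0.1576]
ee_rot: [[0.028, -1.0, 0.001], [-1.0, -0.028, 0.001], [-0.001, -0.001, -1.0]]
wrist_force: [0.6, 0.1, 0.1]
gripper_width: 1.002
gripper_force: 0.0
t 9.1 tcp [0.448  0.2466 0.1574] yaw -178.35 tilt 0.07 j6 -45.4 w 87.2 gf 0.0 shift [0.085  0.0071 0.1473] turnz 0.05
```

View pics/w3.png

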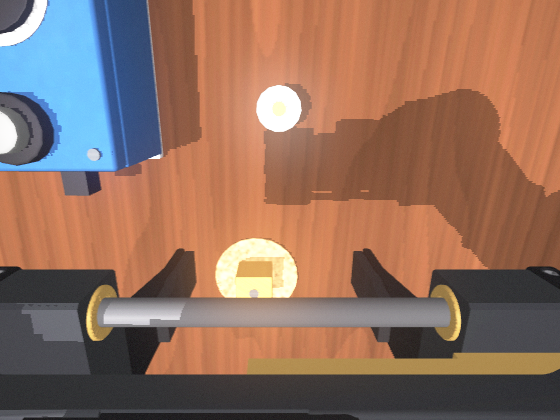

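```bash
cat >> h.py <<'E'
def cell(im,C,roi,n="wrist"):
    # top disc: non-brown, not shadow -> ellipse; largest blob in roi
    x0,y0,x1,y1=roi; h=cv2.cvtColor(im,cv2.COLOR_BGR2HSV)
    m=cv2.inRange(h,np.array((0,0,150)),np.array((179,70,255))); k=np.zeros_like(m); k[y0:y1,x0:x1]=m[y0:y1,x0:x1]
    c=max(cv2.findContours(k,cv2.RETR_EXTERNAL,cv2.CHAIN_APPROX_NONE)[0],key=cv2.contourArea)
    (u,v),rad=cv2.minEnclosingCircle(c); bb=cv2.boundingRect(c); p=ray(n,u,v,.036,C)
    print("cell",round(u,1),round(v,1),"r",round(rad,1),bb,p.round(4)); return p
E
python3 -c "
from h import *
s=r.sense(); im=cv2.imread('pics/w3.png'); C=cal('wrist'); p=cell(im,C,(230,60,330,160)); go(p[0],p[1],.01,181.35)
print(ray('wrist',258,108,.036,C)-ray('wrist',300,108,.036,C))"
```

```text
cell 278.9 108.2 r 23.6 (256, 85, 46, 47) [0.4443 0.163  0.036 ]
t 9.1 tcp [0.448  0.2466 0.1574] yaw -178.35 tilt 0.07 j6 -45.4 w 87.2 gf 0.0 shift [0.0836 0.0062 0.1473] turnz 0.05
[0.03501632 0.00099135 0.        ]
```

```bash
python3 -m handwheel '[[[0,0,0,0.042,0.003,0,0.06],[0,0,0,0.0416,0.0032,0,0.06],[0,0,0,0,0,0.04,0.06],[0,0,0,0,0,0.04,0.06],[0,0,0,0,0,0.035,0.06],[0,0,0,0,0,0.022,0.06],[0,0,0,0,0,0.008,0.06],[0,0,0,0,0,0,0.06],[0,0,0,0,0,0,0.06]]]'; python3 -c "
from h import *
go(.4443,.163,.01,181.35)"
```

```text
time_s: 10.0
tcp_pos: [0.4446, 0.1634, 0.0127]
ee_rot: [[0.03, -1.0, 0.002], [-1.0, -0.03, 0.001], [-0.001, -0.002, -1.0]]
wrist_force: [-0.6, -0.5, -0.2]
gripper_width: 0.691
gripper_force: 0.0
t 10.0 tcp [0.4446 0.1634 0.0127] yaw -178.3 tilt 0.1 j6 -38.2 w 60.1 gf 0.0 shift [0.0003 0.0004 0.0027] turnz 0.059
```

```bash
python3 -m handwheel '[[[0,0,0,0,0,0.001,0],[0,0,0,0,0,0,0],[0,0,0,0,0,0,0],[0,0,0,0,0,0,0],[0,0,0,0,0,0,0],[0,0,0,0,0,0,0],[0,0,0,0,0,-0.03,0],[0,0,0,0,0,-0.04,0],[0,0,0,0,0,-0.04,0],[0,0,0,0,0,-0.04,0],[0,0,0,0,0,-0.04,0],[0,0,0,0,0,0,0]]]'; python3 -c "
from h import *
go(.6157,-.0214,.21,181.35)"
```

```text
time_s: 11.2
tcp_pos: [0.4463, 0.1639, 0.2063]
ee_rot: [[0.03, -1.0, 0.01], [-1.0, -0.03, 0.006], [-0.006, -0.01, -1.0]]
wrist_force: [1.3, 0.6, -0.3]
gripper_width: 0.428
gripper_force: 30.0
t 11.2 tcp [0.4463 0.1639 0.2063] yaw -178.31 tilt 0.66 j6 -38.2 w 37.2 gf 30.0 shift [ 0.1902 -0.1639 -0.0032] turnz 0.057
```

```bash
python3 -m handwheel '[[[0,0,0.05,0.0317,-0.0273,0,0],[0,0,0,0.0317,-0.0273,0,0],[0,0,0,0.0317,-0.0273,0,0],[0,0,0,0.0317,-0.0273,0,0],[0,0,0,0.0317,-0.0273,0,0],[0,0,0,0.0317,-0.0273,0,0],[0,0,0,0,0,0,0],[0,0,0,0,0,0,0],[0,0,0,0,0,0,0]]]'; python3 -c "
from h import *
go(.6157,-.0214,.044,181.35); shot('wrist','w4.png')"
```

```text
time_s: 12.1
tcp_pos: [0.6108, -0.0233, 0.1998]
ee_rot: [[0.024, -1.0, -0.003], [-1.0, -0.024, 0.0], [-0.0, 0.003, -1.0]]
wrist_force: [0.9, 1.4, -1.2]
gripper_width: 0.428
gripper_force: 30.0
t 12.1 tcp [ 0.6108 -0.0233  0.1998] yaw -178.64 tilt 0.16 j6 -11.6 w 37.3 gf 30.0 shift [-0.0018 -0.0053  0.1558] turnz 0.001
```

View pics/w4.png

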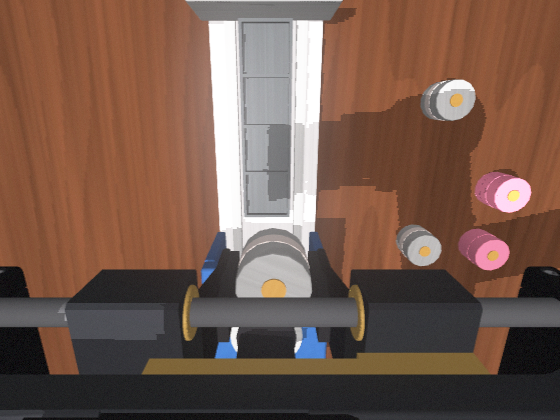

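```bash
python3 -c "
from h import *
C=cal('wrist'); s=r.sense(); print('held',(ray('wrist',274,290,s['tcp_pos'][2]+.0245,C)-s['tcp_pos']).round(4))
for u,v in((456,100),(424,251),(514,196),(492,256)): print(u,v,ray('wrist',u,v,.036,C).round(4))
for v in (214.5,):print(ray('wrist',267,v,.035,C).round(4))
p=s['tcp_pos'];go(.6157,-.0214,.044,181.35)"
```

```text
held [-0.0016  0.0005  0.0245]
456 100 [ 0.4369 -0.1183  0.036 ]
424 251 [0.4417 0.0391 0.036 ]
514 196 [ 0.3579 -0.0254  0.036 ]
492 256 [0.3653 0.0434 0.036 ]
[0.6153 0.0012 0.035 ]
t 12.15 tcp [ 0.611  -0.023   0.2003] yaw -178.6 tilt 0.1 j6 -11.6 w 37.1 gf 30.0 shift [-0.0015 -0.005   0.1563] turnz 0.008
```

```bash
python3 -m handwheel '[[[0,0,0,-0.0017,-0.005,0.04,0],[0,0,0,0,0,0.04,0],[0,0,0,0,0,0.035,0],[0,0,0,0,0,0.02,0],[0,0,0,0,0,0,0],[0,0,0,0,0,0,0],[0,0,0,0,0,0,0]]]'; python3 -c "
from h import *
go(.6157,-.0214,.042,181.35)"
```

```text
time_s: 12.85
tcp_pos: [0.6183, -0.0213, 0.0682]
ee_rot: [[0.025, -1.0, 0.004], [-1.0, -0.025, 0.0], [-0.0, -0.004, -1.0]]
wrist_force: [-0.1, 0.1, -1.1]
gripper_width: 0.433
gripper_force: 30.0
t 12.85 tcp [ 0.6183 -0.0213  0.0682] yaw -178.59 tilt 0.22 j6 -11.6 w 37.7 gf 30.0 shift [0.     0.0027 0.0262] turnz 0.011
```

```bash
python3 -m handwheel '[[[0,0,0,0,0,0.012,0],[0,0,0,0,0,0,0],[0,0,0,0,0,0,0],[0,0,0,0,0,0,0]]]'; python3 -c "
from h import *
go(.6157,-.0214,.042,181.35)"
```

```text
time_s: 13.25
tcp_pos: [0.6172, -0.0221, 0.0543]
ee_rot: [[0.023, -1.0, 0.0], [-1.0, -0.023, -0.0], [0.0, -0.0, -1.0]]
wrist_force: [-0.5, -0.7, -1.1]
gripper_width: 0.423
gripper_force: 30.0
t 13.25 tcp [ 0.6172 -0.0221  0.0543] yaw -178.66 tilt 0.02 j6 -11.6 w 36.8 gf 30.0 shift [-0.0007  0.0015  0.0123] turnz -0.001
```

Oscillation settles in a few idle rows, with about 0.5 mm of noise. Now lower and release.

```bash
python3 -m handwheel '[[[0,0,0,-0.0007,0.0012,0.006,0],[0,0,0,0,0,0.004,0],[0,0,0,0,0,0.0015,0],[0,0,0,0,0,0,0],[0,0,0,0,0,0,0],[0,0,0,0,0,0,0]]]'; python3 -c "
from h import *
go(.6157,-.0214,.042,181.35)"
```

```text
time_s: 13.85
tcp_pos: [0.6159, -0.0213, 0.0426]
ee_rot: [[0.023, -1.0, 0.0], [-1.0, -0.023, 0.0], [-0.0, -0.0, -1.0]]
wrist_force: [0.2, -0.1, -2.1]
gripper_width: 0.432
gripper_force: 30.0
t 13.85 tcp [ 0.6159 -0.0213  0.0426] yaw -178.66 tilt 0.01 j6 -11.7 w 37.6 gf 30.0 shift [0.0001 0.0002 0.0006] turnz -0.001
```

```bash
python3 -m handwheel '[[[0,0,0,0,0,0,0.065],[0,0,0,0,0,0,0.065],[0,0,0,0,0,0,0.065],[0,0,0,0,0,0,0.065],[0,0,0,0,0,-0.02,0.065],[0,0,0,0,0,-0.035,0.065],[0,0,0,0,0,-0.04,0.065],[0,0,0,0,0,-0.04,0.065],[0,0,0,0,0.03,-0.02,0.065],[0,0,0,-0.02,0.04,0,0.065],[0,0,0,-0.02,0.04,0,0.065],[0,0,0,-0.02,0.04,0,0.065]]]' >/dev/null; python3 -m handwheel '[[[0,0,0,-0.04,0.02,0,0.065],[0,0,0,-0.02,0,0.02,0.065],[0,0,0,-0.02,0,0.02,0.065],[0,0,0,0,0,0,0.065],[0,0,0,0,0,0,0.065],[0,0,0,0,0,0,0.065]]]' ; python3 -c "
from h import *
go(.6157,-.0214,.042,181.35); im,C=shot('wrist','w5.png'); cells(im,C); cell(im,C,(230,40,330,230))
im,C=shot('top','top5.png')
for c in blobs(im,(0,0,170),(179,60,255),30,(195,230,360,275)):
    (u,v),wh,a=cv2.minAreaRect(c); print('top',u,v,wh,ray('top',u,v,.036,C)[:2].round(4))"
```

```text
time_s: 15.65
tcp_pos: [0.4431, 0.1144, 0.1583]
ee_rot: [[0.023, -1.0, 0.001], [-1.0, -0.023, 0.0], [-0.0, -0.001, -1.0]]
wrist_force: [-0.3, -0.0, 0.4]
gripper_width: 0.748
gripper_force: 0.0
t 15.65 tcp [0.4431 0.1144 0.1583] yaw -178.68 tilt 0.08 j6 -33.6 w 65.1 gf 0.0 shift [ 0.1398 -0.1692  0.1165] turnz -0.005
dot 365.5 123.5 [12.7 14.1] [0.3652 0.0415] bgr [185. 190. 247.]
dot 275.5 117.5 [12.7 12.7] [0.4417 0.0383] bgr [217. 246. 251.]
dot 382.0 34.0 [16. 14.] [ 0.3596 -0.0266] bgr [197. 216. 254.]
dot 29.5 23.5 [19. 17.] [ 0.6349 -0.0277] bgr [181. 229. 242.]
cell 275.7 116.7 r 22.9 (254, 94, 44, 46) [0.4415 0.0377 0.036 ]
top 250.5 253.5 (11.0, 11.0) [0.4432 0.0344]
top 302.0 250.5 (11.0, 12.0) [ 0.4404 -0.1188]
top 340.0 248.5 (11.0, 12.0) [ 0.4376 -0.2319]
top 198.0 247.5 (6.0, 11.0) [0.4732 0.1889]
```

View pics/w5.png

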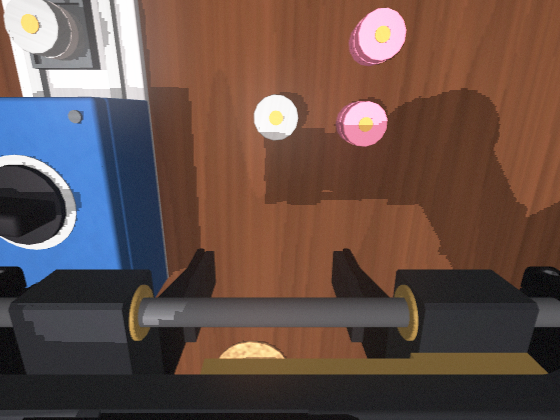

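```bash
python3 -m handwheel '[[[0,0,0,0.038,0.0017,0,0.062],[0,0,0,0.0384,0.0017,0,0.062],[0,0,0,0,0,0.04,0.062],[0,0,0,0,0,0.04,0.062],[0,0,0,0,0,0.035,0.062],[0,0,0,0,0,0.022,0.062],[0,0,0,0,0,0.01,0.062],[0,0,0,0,0,0,0.062],[0,0,0,0,0,0,0.062],[0,0,0,0,0,0,0.062]]]'; python3 -c "
from h import *
go(.4415,.038,.01,181.35)"
```

```text
time_s: 16.75
tcp_pos: [0.4421, 0.0386, 0.0118]
ee_rot: [[0.024, -1.0, 0.003], [-1.0, -0.024, 0.001], [-0.001, -0.003, -1.0]]
wrist_force: [-0.0, 0.4, 0.0]
gripper_width: 0.711
gripper_force: 0.0
t 16.75 tcp [0.4421 0.0386 0.0118] yaw -178.65 tilt 0.18 j6 -24.8 w 61.8 gf 0.0 shift [0.0006 0.0006 0.0018] turnz -0.0
```

```bash
python3 -m handwheel '[[[0,0,0,0,0,0.001,0],[0,0,0,0,0,0,0],[0,0,0,0,0,0,0],[0,0,0,0,0,0,0],[0,0,0,0,0,0,0],[0,0,0,0,0,0,0],[0,0,0,0,0,-0.02,0],[0,0,0,0,0,-0.04,0],[0,0,0,0,0,-0.04,0],[0,0,0,0.01,-0.01,-0.02,0],[0,0,0,0.02,-0.03,0,0],[0,0,0,0.02,-0.03,0,0]]]' | tail -2; python3 -m handwheel '[[[0,0,0,0.02,-0.03,0,0],[0,0,0,0.02,-0.03,0,0],[0,0,0,0.01,-0.022,0,0],[0,0,0,0.01,-0.02,0,0],[0,0,0,0,0,0.02,0],[0,0,0,0,0,0.02,0],[0,0,0,0,0,0,0],[0,0,0,0,0,0,0],[0,0,0,0,0,0,0],[0,0,0,0,0,0,0],[0,0,0,0,0,0,0]]]' ; python3 -c "
from h import *
go(.6167,-.0674,.042,181.35)"
```

```text
gripper_width: 0.423
gripper_force: 30.0
time_s: 19.05
tcp_pos: [0.6159, -0.0676, 0.0906]
ee_rot: [[0.024, -1.0, 0.002], [-1.0, -0.024, 0.0], [-0.0, -0.002, -1.0]]
wrist_force: [-0.5, 0.4, -2.4]
gripper_width: 0.427
gripper_force: 30.0
t 19.05 tcp [ 0.6159 -0.0676  0.0906] yaw -178.64 tilt 0.1 j6 -7.3 w 37.2 gf 30.0 shift [-0.0002 -0.0007  0.0486] turnz 0.001
```

```bash
python3 -m handwheel '[[[0,0,0,-0.0002,-0.0007,0.02,0],[0,0,0,0,0,0.012,0],[0,0,0,0,0,0,0],[0,0,0,0,0,0,0],[0,0,0,0,0,0.006,0],[0,0,0,0,0,0.006,0],[0,0,0,0,0,0.004,0],[0,0,0,0,0,0.001,0],[0,0,0,0,0,0,0],[0,0,0,0,0,0,0],[0,0,0,0,0,0,0]]]'; python3 -c "
from h import *
go(.6167,-.0674,.042,181.35)"
```

```text
time_s: 20.15
tcp_pos: [0.6163, -0.0675, 0.0407]
ee_rot: [[0.023, -1.0, 0.0], [-1.0, -0.023, 0.0], [-0.0, -0.0, -1.0]]
wrist_force: [0.4, 0.7, -2.3]
gripper_width: 0.426
gripper_force: 30.0
t 20.15 tcp [ 0.6163 -0.0675  0.0407] yaw -178.66 tilt 0.02 j6 -7.3 w 37.1 gf 30.0 shift [-0.0001 -0.0004 -0.0013] turnz -0.001
```

```bash
python3 -m handwheel '[[[0,0,0,0,0,0,0.062],[0,0,0,0,0,0,0.062],[0,0,0,0,0,0,0.062],[0,0,0,0,0,0,0.062],[0,0,0,0,0,-0.02,0.062],[0,0,0,0,0,-0.04,0.062],[0,0,0,0,0.02,-0.04,0.062],[0,0,0,-0.01,0.04,-0.018,0.062],[0,0,0,-0.01,0.04,0,0.062],[0,0,0,-0.011,0.04,0,0.062],[0,0,0,0,0.038,0,0.062],[0,0,0,0,0,0,0.062]]]' >/dev/null; python3 -m handwheel '[[[0,0,0,0,0,0,0.062],[0,0,0,0,0,0,0.062],[0,0,0,0,0,0,0.062]]]' ; python3 -c "
from h import *
im,C=shot('wrist','w6.png'); cells(im,C); p=cell(im,C,(230,40,330,230)); go(p[0],p[1],.01,181.35)
im,C=shot('top','top6.png')
for c in blobs(im,(0,0,170),(179,60,255),30,(260,180,360,275)):
    (u,v),wh,a=cv2.minAreaRect(c); print('top',u,v,wh,ray('top',u,v,.036,C)[:2].round(4))"
```

```text
time_s: 21.65
tcp_pos: [0.4386, -0.0406, 0.1585]
ee_rot: [[0.023, -1.0, 0.0], [-1.0, -0.023, 0.0], [0.0, -0.0, -1.0]]
wrist_force: [0.4, -1.0, -0.8]
gripper_width: 0.717
gripper_force: 0.0
dot 61.9 231.7 [14.8 12.1] [ 0.6352 -0.0091] bgr [200. 229. 238.]
dot 356.3 220.8 [11.3 12. ] [ 0.3596 -0.0262] bgr [179. 176. 245.]
dot 51.0 177.0 [14. 14.] [ 0.6359 -0.0613] bgr [198. 231. 241.]
dot 275.5 115.0 [14. 13.] [ 0.4371 -0.1188] bgr [205. 235. 244.]
cell 274.6 114.4 r 22.8 (253, 92, 45, 46) [ 0.4379 -0.1193  0.036 ]
t 21.7 tcp [ 0.4384 -0.0407  0.1584] yaw -178.68 tilt 0.01 j6 -14.7 w 61.9 gf 0.0 shift [0.0785 0.0024 0.1484] turnz -0.005
top 303.0 250.5 (11.0, 10.0) [ 0.4402 -0.1217]
top 340.0 248.5 (11.0, 12.0) [ 0.4376 -0.2319]
top 265.0 237.0 (10.0, 16.0) [ 0.4895 -0.0122]
top 305.13861083984375 205.88613891601562 (10.348387718200684, 29.55260467529297) [ 0.5755 -0.1404]
top 324.6309814453125 193.9825439453125 (29.208179473876953, 8.52455997467041) [ 0.6081 -0.203 ]
top 288.5 189.5 (19.0, 57.0) [ 0.6307 -0.0945]
```

```bash
python3 -m handwheel '[[[0,0,0,0.039,0.0013,0,0.062],[0,0,0,0.0392,0.0013,0,0.062],[0,0,0,0,0,0.04,0.062],[0,0,0,0,0,0.04,0.062],[0,0,0,0,0,0.035,0.062],[0,0,0,0,0,0.022,0.062],[0,0,0,0,0,0.01,0.062],[0,0,0,0,0,0,0.062],[0,0,0,0,0,0,0.062],[0,0,0,0,0,0,0.062],[0,0,0,0,0,0,0.062]]]' >/dev/null; python3 -c "
from h import *
go(.4376,-.119,.01,181.35)"
```

```text
t 22.85 tcp [ 0.4377 -0.1189  0.0127] yaw -178.64 tilt 0.16 j6 -4.1 w 61.9 gf 0.0 shift [0.0001 0.0001 0.0027] turnz 0.001
```

```bash
python3 -m handwheel '[[[0,0,0,0,0,0.001,0],[0,0,0,0,0,0,0],[0,0,0,0,0,0,0],[0,0,0,0,0,0,0],[0,0,0,0,0,0,0],[0,0,0,0,0,0,0],[0,0,0,0,0,-0.02,0],[0,0,0,0,0,-0.04,0],[0,0,0,0,0,-0.04,0],[0,0,0,0,-0.01,-0.02,0],[0,0,0,0,-0.03,0,0],[0,0,0,0,-0.03,0,0]]]' | tail -2; python3 -m handwheel '[[[0,0,0,0,-0.03,0,0],[0,0,0,0,-0.03,0,0],[0,0,0,0,-0.03,0,0],[0,0,0,-0.0013,-0.02,0,0],[0,0,0,0,0,0.02,0],[0,0,0,0,0,0.02,0],[0,0,0,0,0,0,0],[0,0,0,0,0,0,0],[0,0,0,0,0,0,0],[0,0,0,0,0,0,0],[0,0,0,0,0,0,0]]]' | tail -2 ; python3 -c "
from h import *
go(.6178,-.1134,.042,181.35)"
```

```text
gripper_width: 0.427
gripper_force: 30.0
gripper_width: 0.427
gripper_force: 30.0
t 25.15 tcp [ 0.6171 -0.1134  0.0916] yaw -178.65 tilt 0.1 j6 -3.0 w 37.1 gf 30.0 shift [-0.     -0.0006  0.0496] turnz -0.001
```

```bash
python3 -m handwheel '[[[0,0,0,0,-0.0006,0.02,0],[0,0,0,0,0,0.012,0],[0,0,0,0,0,0,0],[0,0,0,0,0,0,0],[0,0,0,0,0,0.006,0],[0,0,0,0,0,0.006,0],[0,0,0,0,0,0.004,0],[0,0,0,0,0,0.0015,0],[0,0,0,0,0,0,0],[0,0,0,0,0,0,0],[0,0,0,0,0,0,0]]]'; python3 -c "
from h import *
go(.6178,-.1134,.042,181.35)"
```

```text
time_s: 26.25
tcp_pos: [0.6173, -0.1134, 0.0411]
ee_rot: [[0.023, -1.0, 0.0], [-1.0, -0.023, 0.0], [-0.0, -0.0, -1.0]]
wrist_force: [0.7, -0.1, -1.0]
gripper_width: 0.427
gripper_force: 30.0
t 26.25 tcp [ 0.6173 -0.1134  0.0411] yaw -178.66 tilt 0.0 j6 -3.0 w 37.2 gf 30.0 shift [-0.     -0.0005 -0.0009] turnz -0.001
```

```bash
python3 -m handwheel '[[[0,0,0,0,0,0,0.062],[0,0,0,0,0,0,0.062],[0,0,0,0,0,0,0.062],[0,0,0,0,0,0,0.062],[0,0,0,0,0,-0.02,0.062],[0,0,0,0,0,-0.04,0.062],[0,0,0,0,0.02,-0.04,0.062],[0,0,0,0.012,0.04,-0.018,0.062],[0,0,0,0.012,0.04,0,0.062],[0,0,0,0.012,0.04,0,0.062],[0,0,0,0,0.041,0,0.062],[0,0,0,0,0,0,0.062]]]' >/dev/null; python3 -m handwheel '[[[0,0,0,0,0,0,0.062],[0,0,0,0,0,0,0.062],[0,0,0,0,0,0,0.062]]]' >/dev/null; python3 -c "
from h import *
im,C=shot('wrist','w7.png'); cells(im,C); p=cell(im,C,(230,40,330,230)); go(p[0],p[1],.01,181.35)"
```

```text
dot 276.0 115.5 [13. 12.] [ 0.4365 -0.2313] bgr [226. 252. 254.]
cell 276.0 115.1 r 23.0 (254, 93, 45, 46) [ 0.4365 -0.2316  0.036 ]
t 27.8 tcp [ 0.4382 -0.1535  0.1589] yaw -178.63 tilt 0.0 j6 0.5 w 61.8 gf 0.0 shift [0.078  0.0036 0.1489] turnz 0.003
```

```bash
python3 -m handwheel '[[[0,0,0,0.039,0.0018,0,0.062],[0,0,0,0.039,0.0018,0,0.062],[0,0,0,0,0,0.04,0.062],[0,0,0,0,0,0.04,0.062],[0,0,0,0,0,0.035,0.062],[0,0,0,0,0,0.023,0.062],[0,0,0,0,0,0.01,0.062],[0,0,0,0,0,0,0.062],[0,0,0,0,0,0,0.062],[0,0,0,0,0,0,0.062],[0,0,0,0,0,0,0.062]]]' >/dev/null; python3 -c "
from h import *
go(.4365,-.2315,.01,181.35)"
```

```text
t 28.9 tcp [ 0.4364 -0.2319  0.0123] yaw -178.64 tilt 0.16 j6 10.5 w 61.8 gf 0.0 shift [-0.0004 -0.0001  0.0023] turnz 0.001
```

```bash
python3 -m handwheel '[[[0,0,0,0,0,0.001,0],[0,0,0,0,0,0,0],[0,0,0,0,0,0,0],[0,0,0,0,0,0,0],[0,0,0,0,0,0,0],[0,0,0,0,0,0,0],[0,0,0,0,0,-0.02,0],[0,0,0,0,0,-0.04,0],[0,0,0,0,0,-0.04,0],[0,0,0,-0.01,-0.01,-0.03,0],[0,0,0,-0.015,-0.03,0,0],[0,0,0,-0.015,-0.03,0,0]]]' | tail -2; python3 -m handwheel '[[[0,0,0,-0.015,-0.03,0,0],[0,0,0,-0.0134,-0.03,0,0],[0,0,0,0,-0.03,0,0],[0,0,0,0,-0.024,0,0],[0,0,0,0,0,0.02,0],[0,0,0,0,0,0.02,0],[0,0,0,0,0,0.01,0],[0,0,0,0,0,0,0],[0,0,0,0,0,0,0],[0,0,0,0,0,0,0],[0,0,0,0,0,0,0],[0,0,0,0,0,0,0]]]' | tail -2 ; python3 -c "
from h import *
go(.6189,-.1593,.042,181.35)"
```

```text
gripper_width: 0.431
gripper_force: 30.0
gripper_width: 0.429
gripper_force: 30.0
t 31.3 tcp [ 0.6181 -0.1591  0.0909] yaw -178.66 tilt 0.09 j6 1.3 w 37.3 gf 30.0 shift [ 0.0002 -0.0007  0.0489] turnz -0.001
```

```bash
python3 -m handwheel '[[[0,0,0,0.0002,-0.0006,0.02,0],[0,0,0,0,0,0.012,0],[0,0,0,0,0,0,0],[0,0,0,0,0,0,0],[0,0,0,0,0,0.006,0],[0,0,0,0,0,0.006,0],[0,0,0,0,0,0.004,0],[0,0,0,0,0,0.001,0],[0,0,0,0,0,0,0],[0,0,0,0,0,0,0],[0,0,0,0,0,0,0]]]'|head -2; python3 -m handwheel '[[[0,0,0,0,0,0,0.062],[0,0,0,0,0,0,0.062],[0,0,0,0,0,0,0.062],[0,0,0,0,0,0,0.062],[0,0,0,0,0,-0.02,0.062],[0,0,0,0,0,-0.04,0.062],[0,0,0,0,0,-0.04,0.04],[0,0,0,-0.02,0,-0.04,0.02],[0,0,0,-0.02,0,-0.04,0],[0,0,0,0,0,-0.03,0],[0,0,0,0,0,0,0],[0,0,0,0,0,0,0]]]'|head -2; python3 -c "
from h import *
im,C=shot('wrist','w8.png'); go(.6189,-.1593,.042,181.35); shot('top','top8.png')"
```

```text
time_s: 32.4
tcp_pos: [0.6185, -0.1592, 0.0413]
time_s: 33.6
tcp_pos: [0.6174, -0.119, 0.2517]
t 33.65 tcp [ 0.6168 -0.1191  0.2502] yaw -178.67 tilt 0.09 j6 -2.4 w 17.6 gf 0.0 shift [ 0.0404 -0.0015  0.2082] turnz -0.003
```

View pics/w8.png

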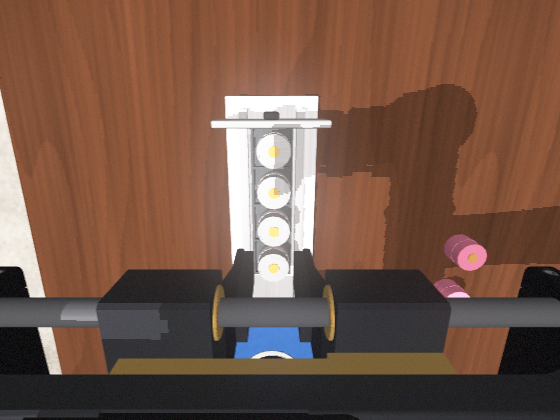

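```bash
python3 - <<'E'
from h import *
im=cv2.imread("pics/w8.png"); C=cal("wrist")
for c in blobs(im,(12,70,150),(32,255,255),10,(255,135,290,285)):
    (u,v),wh,a=cv2.minAreaRect(c); p=ray("wrist",u,v,.066,C)[:2]; f=p-np.array([.6145,.0276]); t=np.radians(1.35)
    print(u,v,p.round(4),"fix",round(f[0]*np.cos(t)+f[1]*np.sin(t),4),round(-f[0]*np.sin(t)+f[1]*np.cos(t),4))
im=cv2.imread("pics/top8.png"); C=cal("top"); hsv=cv2.cvtColor(im,cv2.COLOR_BGR2HSV); print(hsv[248:264:3,143:163:3].tolist())
cv2.imwrite("pics/top8c.png",cv2.resize(im[165:295,120:350],None,fx=3.4,fy=3.4,interpolation=cv2.INTER_CUBIC))
# push point at travel 0: plate outer face: tray end -211.5, plate 8, boss 8
u=np.array([-np.sin(np.radians(1.35)),np.cos(np.radians(1.35))]); print("push~",np.array([.6145,.0276])+u*(-.2275), "knob?", np.array([.6145,.0276])+u*.05)
E
```

```text
273.0000305175781 268.0000305175781 [ 0.6126 -0.0226] fix -0.0031 -0.0501
273.0 231.5 [ 0.6136 -0.0688] fix -0.0032 -0.0964
273.5000305175781 193.0 [ 0.6141 -0.1141] fix -0.0038 -0.1417
273.5000305175781 151.5 [ 0.6151 -0.1593] fix -0.0038 -0.1869
[[[16, 115, 220], [16, 124, 173], [19, 132, 224], [25, 129, 239], [16, 123, 143], [16, 118, 201], [15, 118, 214]], [[20, 134, 226], [23, 134, 237], [23, 135, 240], [23, 134, 237], [18, 143, 105], [16, 121, 217], [16, 119, 205]], [[19, 134, 223], [23, 132, 234], [102, 36, 120], [24, 133, 238], [19, 143, 164], [15, 118, 154], [17, 114, 228]], [[19, 129, 223], [23, 135, 236], [23, 135, 238], [23, 134, 237], [20, 143, 219], [16, 116, 136], [16, 118, 205]], [[20, 125, 219], [18, 147, 165], [19, 144, 101], [19, 140, 106], [19, 146, 98], [17, 120, 127], [16, 115, 223]], [[16, 118, 212], [16, 115, 224], [15, 112, 159], [15, 115, 142], [16, 117, 159], [16, 114, 145], [17, 113, 228]]]
push~ [ 0.61985985 -0.19983685] knob? [0.61332201 0.07758612]
```

View pics/top8c.png

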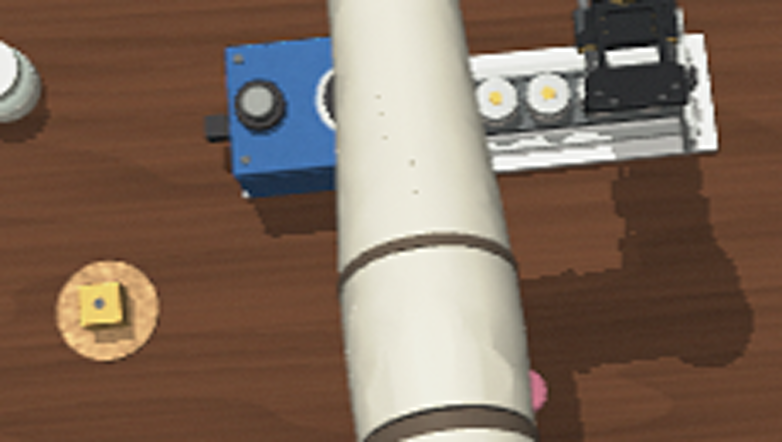

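```bash
python3 - <<'E'
from h import *
im=cv2.imread("pics/w8.png"); g=cv2.cvtColor(im,cv2.COLOR_BGR2GRAY); C=cal("wrist"); 
for v in(172,212): print(v,g[v,222:324].tolist())
cv2.imwrite("pics/w8c.png",cv2.resize(im[90:290,215:330],None,fx=3,fy=3,interpolation=cv2.INTER_CUBIC))
E
```

```text
172 [122, 126, 122, 118, 117, 138, 231, 255, 255, 255, 255, 255, 255, 255, 255, 255, 255, 254, 253, 253, 252, 252, 252, 252, 252, 247, 221, 234, 224, 183, 168, 154, 124, 146, 169, 165, 169, 169, 170, 171, 168, 171, 168, 165, 161, 150, 140, 142, 147, 150, 155, 157, 158, 155, 149, 144, 139, 137, 134, 129, 124, 126, 124, 125, 123, 124, 123, 123, 119, 129, 186, 234, 227, 201, 205, 202, 204, 201, 203, 202, 199, 216, 232, 232, 233, 232, 230, 229, 227, 230, 234, 233, 228, 190, 101, 104, 114, 94, 92, 94, 94, 92]
212 [120, 120, 119, 119, 123, 125, 128, 173, 248, 255, 255, 255, 255, 255, 255, 255, 255, 255, 255, 254, 251, 252, 251, 251, 251, 250, 244, 216, 233, 225, 181, 161, 145, 149, 173, 170, 169, 168, 167, 170, 159, 147, 148, 160, 171, 164, 180, 220, 228, 192, 194, 186, 182, 197, 192, 180, 178, 164, 164, 160, 155, 139, 134, 131, 130, 130, 130, 124, 127, 162, 221, 228, 206, 201, 202, 200, 199, 200, 224, 247, 244, 232, 249, 255, 255, 255, 255, 255, 255, 255, 254, 247, 113, 111, 123, 121, 124, 120, 119, 117, 119, 117]
```

View pics/w8c.png

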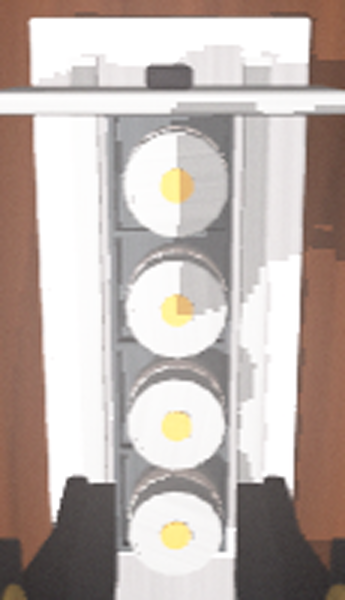

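The cells are all in their pockets and the block is on the pad. Relative to the tray, the cells sit about 2.5 mm towards -x, so the true centre line is about x = 0.617 at the fixture origin. Next I move outside the push plate with the gripper closed.

```bash
python3 -m handwheel '[[[0,0,0,0.039,-0.0012,0,0],[0,0,0,0.039,-0.0012,0,0],[0,0,0,0.039,-0.0012,0,0],[0,0,0,0,0,0.04,0],[0,0,0,0,0,0.04,0],[0,0,0,0,0,0.04,0],[0,0,0,0,0,0.04,0],[0,0,0,0,0,0.03,0],[0,0,0,0,0,0.01,0],[0,0,0,0,0,0,0],[0,0,0,0,0,0,0],[0,0,0,0,0,0,0]]]'; python3 -c "
from h import *
go(.6232,-.236,.05,181.35)"
```

```text
time_s: 34.9
tcp_pos: [0.6252, -0.2364, 0.0532]
ee_rot: [[0.024, -1.0, 0.004], [-1.0, -0.024, -0.001], [0.001, -0.004, -1.0]]
wrist_force: [-0.2, -0.3, 0.7]
gripper_width: 0.005
gripper_force: 0.0
t 34.9 tcp [ 0.6252 -0.2364  0.0532] yaw -178.64 tilt 0.22 j6 8.2 w 0.5 gf 0.0 shift [-0.0005  0.002   0.0032] turnz 0.002
```

```bash
python3 -m handwheel '[[[0,0,0,-0.01,0.001,0.001,0],[0,0,0,-0.01,0,0,0],[0,0,0,-0.005,0,0,0],[0,0,0,-0.005,0,0,0],[0,0,0,-0.005,0,0,0],[0,0,0,-0.005,0,0,0],[0,0,0,-0.005,0,0,0],[0,0,0,-0.005,0,0,0],[0,0,0,-0.005,0,0,0],[0,0,0,-0.005,0,0,0],[0,0,0,-0.005,0,0,0],[0,0,0,-0.005,0,0,0]]]'; python3 -c "
from h import *
go(.617,-.0115,.05,181.35)"
```

```text
time_s: 36.1
tcp_pos: [0.6214, -0.1657, 0.0502]
ee_rot: [[0.024, -1.0, 0.001], [-1.0, -0.024, -0.0], [0.0, -0.001, -1.0]]
wrist_force: [-0.8, -4.7, 4.2]
gripper_width: 0.002
gripper_force: 2.2
t 36.1 tcp [ 0.6214 -0.1657  0.0502] yaw -178.65 tilt 0.03 j6 1.9 w 0.2 gf 2.2 shift [-0.1543  0.0008  0.0002] turnz 0.0
```

```bash
python3 -m handwheel '[[[0,0,0,-0.006,0,0,0],[0,0,0,-0.006,0,0,0],[0,0,0,-0.006,0,0,0],[0,0,0,-0.006,0,0,0],[0,0,0,-0.006,0,0,0],[0,0,0,-0.006,0,0,0],[0,0,0,-0.006,0,0,0],[0,0,0,-0.006,0,0,0],[0,0,0,-0.006,0,0,0],[0,0,0,-0.006,0,0,0],[0,0,0,-0.006,0,0,0],[0,0,0,-0.006,0,0,0]]]'; python3 -c "
from h import *
go(.6179,-.0094,.05,181.35)"
```

```text
time_s: 37.3
tcp_pos: [0.6195, -0.0937, 0.05]
ee_rot: [[0.023, -1.0, 0.0], [-1.0, -0.023, 0.0], [-0.0, -0.0, -1.0]]
wrist_force: [1.6, -4.4, 3.4]
gripper_width: 0.004
gripper_force: 2.4
t 37.3 tcp [ 0.6195 -0.0937  0.05  ] yaw -178.66 tilt 0.01 j6 -4.8 w 0.3 gf 2.4 shift [-0.0843 -0.0004  0.    ] turnz -0.001
```

```bash
python3 -m handwheel '[[[0,0,0,-0.006,0,0,0],[0,0,0,-0.006,0,0,0],[0,0,0,-0.006,0,0,0],[0,0,0,-0.006,0,0,0],[0,0,0,-0.006,0,0,0],[0,0,0,-0.006,0,0,0],[0,0,0,-0.006,0,0,0],[0,0,0,-0.006,0,0,0],[0,0,0,-0.006,0,0,0],[0,0,0,-0.006,0,0,0]]]'; python3 -c "
from h import *
go(.6179,-.0094,.05,181.35)"
```

```text
time_s: 38.3
tcp_pos: [0.618, -0.0337, 0.05]
ee_rot: [[0.023, -1.0, -0.0], [-1.0, -0.023, -0.0], [0.0, 0.0, -1.0]]
wrist_force: [2.8, -5.1, 3.8]
gripper_width: 0.004
gripper_force: 2.4
t 38.3 tcp [ 0.618  -0.0337  0.05  ] yaw -178.66 tilt 0.0 j6 -10.5 w 0.4 gf 2.4 shift [-0.0243 -0.0005  0.    ] turnz -0.001
```

```bash
python3 -m handwheel '[[[0,0,0,-0.006,0,0,0],[0,0,0,-0.006,0,0,0],[0,0,0,-0.005,0,0,0],[0,0,0,-0.004,0,0,0],[0,0,0,-0.002,0,0,0],[0,0,0,-0.002,0,0,0],[0,0,0,0,0,0,0],[0,0,0,0,0,0,0]]]'; python3 -c "
from h import *
go(.6179,-.0094,.05,181.35)"
```

```text
time_s: 39.1
tcp_pos: [0.6171, -0.011, 0.0497]
ee_rot: [[0.023, -1.0, -0.001], [-1.0, -0.023, -0.002], [0.002, 0.001, -1.0]]
wrist_force: [2.0, -10.3, 0.9]
gripper_width: 0.007
gripper_force: 5.1
t 39.1 tcp [ 0.6171 -0.011   0.0497] yaw -178.68 tilt 0.14 j6 -12.8 w 0.6 gf 5.1 shift [-0.0016 -0.0008 -0.0003] turnz -0.006
```

```bash
python3 -m handwheel '[[[0,0,0,-0.002,0,0,0],[0,0,0,-0.001,0,0,0],[0,0,0,0,0,0,0],[0,0,0,0,0,0,0]]]'; python3 -m handwheel '[[[0,0,0,0.006,0,0,0],[0,0,0,0.02,0,0,0],[0,0,0,0.03,0,0,0],[0,0,0,0.03,0,-0.02,0.03],[0,0,0,0,0,-0.04,0.03],[0,0,0,0,0,-0.04,0.03],[0,0,0,0,0,-0.04,0.03],[0,0,0,0,0,-0.04,0.03],[0,0,0,0,0,0,0.03],[0,0,0,0,0,0,0.03],[0,0,0,0,0,0,0.03]]]' | head -2; python3 -c "
from h import *
im,C=shot('wrist','w9.png'); print(C[2].round(4)); go(.6179,-.0094,.05,181.35); np.save('C9.npy',np.array([C[0],C[1],np.diag(C[2])]))"
```

```text
time_s: 39.5
tcp_pos: [0.617, -0.0108, 0.0498]
ee_rot: [[0.022, -1.0, -0.002], [-1.0, -0.022, -0.005], [0.005, 0.002, -1.0]]
wrist_force: [5.0, -19.1, 0.7]
gripper_width: 0.005
gripper_force: 10.0
time_s: 40.6
tcp_pos: [0.618, -0.0912, 0.2279]
[ 0.6195 -0.1742  0.3902]
t 40.65 tcp [ 0.6181 -0.0915  0.2277] yaw -178.65 tilt 0.27 j6 -5.0 w 29.7 gf 0.0 shift [-0.0819 -0.0026  0.1777] turnz 0.001
```

View pics/w9.png

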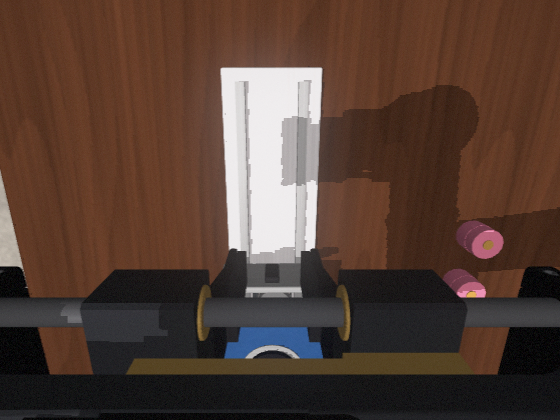

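```bash
python3 - <<'E'
from h import *
c=np.load("C9.npy"); C9=(c[0],c[1],np.diag(c[2])); g=cv2.imread("pics/w9.png",0); print(g[255:292,262].tolist())
for v in(263,264.5,266): print(v,ray("wrist",272,v,.082,C9).round(4))
im=cv2.imread("pics/top0.png"); C=cal("top"); hsv=cv2.cvtColor(im,cv2.COLOR_BGR2HSV)
m=cv2.bitwise_not(cv2.inRange(hsv,(95,90,0),(130,255,255))); k=np.zeros_like(m)
for n,roi,z in(("knobdisc",(207,178,243,208),.111),("button",(186,184,206,206),.12)):
    x0,y0,x1,y1=roi; k[:]=0; k[y0:y1,x0:x1]=m[y0:y1,x0:x1]
    ct=max(cv2.findContours(k,cv2.RETR_EXTERNAL,cv2.CHAIN_APPROX_NONE)[0],key=cv2.contourArea)
    (u,v),rr=cv2.minEnclosingCircle(ct); print(n,u,v,rr,cv2.boundingRect(ct),ray("top",u,v,z,C).round(4))
t=np.radians(1.35); R=np.array([[np.cos(t),-np.sin(t)],[np.sin(t),np.cos(t)]])
for y in(.05,.049,.131): print(y,(np.array([.617,.0276])+R@[0,y]).round(4))
E
```

```text
[172, 172, 170, 172, 171, 173, 170, 171, 129, 89, 88, 89, 87, 88, 88, 85, 88, 88, 86, 88, 87, 87, 87, 86, 82, 86, 83, 83, 84, 85, 84, 97, 157, 190, 197, 191, 191]
263 [ 0.6155 -0.0198  0.082 ]
264.5 [ 0.6155 -0.018   0.082 ]
266 [ 0.6155 -0.0163  0.082 ]
knobdisc 224.4339599609375 193.28302001953125 12.02305793762207 (213, 182, 24, 23) [0.6131 0.0954 0.111 ]
button 195.85714721679688 195.5 7.29875373840332 (189, 189, 15, 14) [0.6104 0.1771 0.12  ]
0.05 [0.6158 0.0776]
0.049 [0.6158 0.0766]
0.131 [0.6139 0.1586]
```

```bash
python3 -m handwheel '[[[0,0,0,-0.045,-0.0007,-0.006,0.06],[0,0,0,-0.045,-0.0007,-0.006,0.06],[0,0,0,-0.045,-0.0007,-0.006,0.06],[0,0,0,-0.045,-0.0007,-0.006,0.06],[0,0,0,-0.045,-0.0007,-0.006,0.06],[0,0,0,-0.045,-0.0007,0,0.06],[0,0,0,0,0,0,0.06],[0,0,0,0,0,0,0.06],[0,0,0,0,0,0,0.06],[0,0,0,0,0,0,0.06]]]' | head -2; python3 - <<'E'
from h import *
im,C=shot('wrist','w10.png'); go(.615,.0954,.26,181.35)
hsv=cv2.cvtColor(im,cv2.COLOR_BGR2HSV)
print("exp knob px",proj("wrist",[.6145,.0965,.112],C).round(), "btn",proj("wrist",[.6125,.178,.127],C).round())
m=cv2.bitwise_not(cv2.inRange(hsv,(95,90,0),(130,255,255)))
n,l,st,ce=cv2.connectedComponentsWithStats(m)
for i in range(1,n):
    if 300<st[i,4]<30000: print(st[i].tolist(),ce[i].round(1),ray("wrist",*ce[i],.112,C).round(4))
E
```

```text
time_s: 41.65
tcp_pos: [0.6172, 0.1765, 0.2596]
t 41.7 tcp [0.6173 0.1765 0.2598] yaw -178.76 tilt 0.04 j6 -29.1 w 60.1 gf 0.0 shift [ 0.081   0.004  -0.0002] turnz -0.019
exp knob px [276. 113.] btn [276. 203.]
[241, 75, 74, 76, 4420] [277.6 112.7] [0.6132 0.0965 0.112 ]
[256, 179, 44, 44, 1466] [277.7 200.3] [0.611  0.1797 0.112 ]
```

View pics/w10.png

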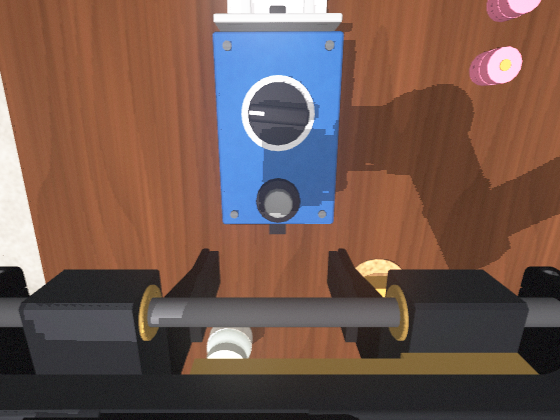

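```bash
python3 -m handwheel '[[[0,0,-1.25,0,0,0,0.05],[0,0,-1.25,0,0,0,0.05],[0,0,-1.25,0,0,0,0.05],[0,0,-1.25,0,0,0,0.05],[0,0,-1.25,0,0,0,0.05],[0,0,-1.25,0,0,0,0.05],[0,0,-1.25,0,0,0,0.05],[0,0,-1.25,0,0,0,0.05],[0,0,-1.25,0,0,0,0.05],[0,0,-1.25,0,0,0,0.05],[0,0,-1.25,0,0,0,0.05],[0,0,-1.25,0,0,0,0.05]]]' >/dev/null; python3 -m handwheel '[[[0,0,0,0,0,0,0.05],[0,0,0,0,0,0,0.05]]]' | head -3;  python3 -c "
from h import *
go(.6156,.0965,.18,271.35)"
```

```text
time_s: 43.1
tcp_pos: [0.6173, 0.1771, 0.2601]
ee_rot: [[1.0, 0.02, 0.0], [0.02, -1.0, 0.0], [0.0, -0.0, -1.0]]
t 43.1 tcp [0.6173 0.1771 0.2601] yaw -88.88 tilt 0.0 j6 60.7 w 50.1 gf 0.0 shift [-0.0033  0.0805  0.0801] turnz -0.038
```

```bash
python3 -m handwheel '[[[0,0,-0.038,-0.0033,0.04,0.03,0.05],[0,0,0,0,0.0405,0.03,0.05],[0,0,0,0,0,0.02,0.05],[0,0,0,0,0,0,0.05],[0,0,0,0,0,0,0.05],[0,0,0,0,0,0.02,0.05],[0,0,0,0,0,0.02,0.05],[0,0,0,0,0,0.014,0.05],[0,0,0,0,0,0.006,0.05],[0,0,0,0,0,0,0.05],[0,0,0,0,0,0,0.05],[0,0,0,0,0,0,0.05]]]'; python3 -c "
from h import *
go(.6156,.0965,.119,271.35)"
```

```text
time_s: 44.3
tcp_pos: [0.6169, 0.0982, 0.1218]
ee_rot: [[1.0, 0.028, 0.003], [0.028, -1.0, 0.001], [0.003, -0.001, -1.0]]
wrist_force: [0.0, 0.3, 0.1]
gripper_width: 0.577
gripper_force: 0.0
t 44.3 tcp [0.6169 0.0982 0.1218] yaw -88.41 tilt 0.16 j6 67.7 w 50.2 gf 0.0 shift [-0.0013  0.0017  0.0028] turnz 0.04
```

```bash
python3 -m handwheel '[[[0,0,0.03,-0.0007,0.0015,0.001,0.05],[0,0,0,0,0,0,0.05],[0,0,0,0,0,0,0.0],[0,0,0,0,0,0,0],[0,0,0,0,0,0,0],[0,0,0,0,0,0,0],[0,0,0,0,0,0,0],[0,0,0,0,0,0,0],[0,0,0,0,0,0,0],[0,0,0,0,0,0,0]]]'; python3 -c "
from h import *
go(.6156,.0965,.119,271.35);print(r.sense()['moment'])"
```

```text
time_s: 45.3
tcp_pos: [0.6149, 0.0973, 0.1193]
ee_rot: [[1.0, 0.025, -0.0], [0.025, -1.0, 0.001], [-0.0, -0.001, -1.0]]
wrist_force: [-3.0, 4.9, 0.4]
gripper_width: 0.156
gripper_force: 30.0
t 45.3 tcp [0.6149 0.0973 0.1193] yaw -88.59 tilt 0.08 j6 67.6 w 13.6 gf 30.0 shift [0.0007 0.0008 0.0003] turnz 0.009
[ 1.2718657   0.89754222 -0.05398358]
```

```bash
python3 -m handwheel '[[[0,0,1.13,0,0,0,0],[0,0,1.13,0,0,0,0],[0,0,1.13,0,0,0,0],[0,0,1.13,0,0,0,0],[0,0,1.13,0,0,0,0],[0,0,1.13,0,0,0,0],[0,0,1.13,0,0,0,0],[0,0,1.13,0,0,0,0],[0,0,1.13,0,0,0,0],[0,0,1.13,0,0,0,0],[0,0,1.13,0,0,0,0],[0,0,1.13,0,0,0,0]]]'; python3 -m handwheel '[[[0,0,0,0,0,0,0],[0,0,0,0,0,0,0],[0,0,0,0,0,0,0]]]'|head -1; python3 -c "
from h import *
go(.6156,.0965,.119,271.35);print(r.sense()['moment'],r.sense()['wrist_force'])"
```

```text
time_s: 46.5
tcp_pos: [0.6147, 0.097, 0.1193]
ee_rot: [[0.17, -0.985, -0.001], [-0.985, -0.17, 0.001], [-0.001, 0.001, -1.0]]
wrist_force: [-2.4, 3.9, 1.5]
gripper_width: 0.157
gripper_force: 30.0
time_s: 46.8
t 46.8 tcp [0.6147 0.097  0.1193] yaw -169.96 tilt 0.08 j6 -13.7 w 13.6 gf 30.0 shift [ 0.0007 -0.0008  0.0003] turnz -13.551
[ 1.31771519  0.98666857 -0.02002507] [-2.4072588   4.27462476  1.36357654]
```

```bash
python3 -m handwheel '[[[0,0,0,0,0,0,0.03],[0,0,0,0,0,0,0.03],[0,0,0,0,0,0,0.03],[0,0,0,0,0,0,0.03],[0,0,0,0,0,-0.02,0.03],[0,0,0,0,0,-0.03,0.03],[0,0,0,0,0,-0.02,0],[0,0,0,-0.04,-0.0063,0,0],[0,0,0,-0.04,-0.0063,0,0],[0,0,0,0,0,0,0],[0,0,0,0,0,0,0],[0,0,0,0,0,0,0]]]'; python3 -c "
from h import *
go(.6135,.1784,.13)
im,C=shot('wrist','w11.png'); a=proj('wrist',[.613,.0965,.147],C); print(a)
h=cv2.cvtColor(im,cv2.COLOR_BGR2HSV); u,v=a.round().astype(int); g=h[:,:,2]; print(g[max(0,v-40):v+41:4,u-40:u+41:4])"
```

```text
time_s: 48.0
tcp_pos: [0.6137, 0.1764, 0.1891]
ee_rot: [[0.174, -0.985, -0.001], [-0.985, -0.174, -0.001], [0.0, 0.001, -1.0]]
wrist_force: [0.5, -0.3, 0.2]
gripper_width: 0.01
gripper_force: 0.0
t 48.0 tcp [0.6137 0.1764 0.1891] yaw -170.0 tilt 0.04 j6 -20.5 w 0.8 gf 0.0 shift [-0.002  -0.0002  0.0591] turnz None
[295.0319702  116.12079855]
[[254 254 255 255 255 255 255 239 143 145 255 138 136 252 255 255 255 254
  254 254 254]
 [254 255 255 255 255 161 163 153 160 168 255 158 147 132 238 250 249 255
  244 254 254]
 [255 255 255 230 169 168 165 136 161 166 255 155 144 132 134 130 255 255
  255 254 254]
 [255 255 255 171 166 166 164 134 161 165 255 136 145 133 134 132 126 254
  255 254 254]
 [255 255 171 167 169 168 167 133 161 164 255 142 141 130 132 132 135 171
  255 255 254]
 [255 171 171 169 166 164 162 131 159 161 255 151 141 131 132 130 146 140
  248 255 255]
 [255 170 168 168 166 165 162 133 156 162 153 148 134 131 131 129 143 141
  244 255 255]
 [163 170 167 169 164 162 160 131 155 158 154 145 134 133 127 129 130 142
  136 255 255]
 [169 167 166 164 165 161 158 128 160 157 15
[... 413 characters left out ...]
1 161 160 159 155 123 149 149 143 135 124 124 121 121 135 138
  142 255 255]
 [255 165 163 161 158 155 152 122 150 148 143 137 122 119 124 120 139 139
  202 255 254]
 [255 163 160 159 158 155 152 121 149 147 143 134 117 119 122 120 137 135
  255 255 254]
 [255 255 158 157 155 154 150 120 150 149 141 136 117 119 118 119 135 254
  255 250 254]
 [255 255 229 156 154 153 152 120 149 148 140 132 119 118 119 119 243 255
  255 254 254]
 [254 255 255 255 155 152 152 121 148 143 137 132 118 119 118 254 255 255
  254 254 254]
 [254 255 255 255 255 145 144 121 148 144 137 133 119 185 255 255 255 254
  223 251 224]
 [227 230 254 255 254 255 255 255 132 130 125 124 209 255 255 255 251 223
  224 223 223]]
```

The bar lies along the tool's axis, so the knob is at about 1.42 rad and stayed there. Now press the button.

```bash
python3 -m handwheel '[[[0,0,0,-0.002,0,0.03,0],[0,0,0,0,0,0.02,0],[0,0,0,0,0,0.008,0],[0,0,0,0,0,0.002,0],[0,0,0,0,0,0.002,0],[0,0,0,0,0,0.002,0],[0,0,0,0,0,0.002,0],[0,0,0,0,0,0.002,0],[0,0,0,0,0,0.001,0],[0,0,0,0,0,0,0],[0,0,0,0,0,0,0],[0,0,0,0,0,0,0]]]'
```

```text
time_s: 49.25
tcp_pos: [0.6143, 0.1791, 0.1215]
ee_rot: [[0.175, -0.985, 0.002], [-0.985, -0.175, 0.0], [0.0, -0.002, -1.0]]
wrist_force: [0.6, -1.8, 5.4]
gripper_width: 0.004
gripper_force: 2.7
```

```bash
python3 -m handwheel '[[[0,0,0,0,0,0.001,0],[0,0,0,0,0,0.001,0],[0,0,0,0,0,0,0],[0,0,0,0,0,0,0],[0,0,0,0,0,0,0]]]'; python3 -m handwheel '[[[0,0,0,0,0,-0.01,0],[0,0,0,0,0,-0.03,0],[0,0,0,0,0,-0.04,0],[0,0,0,0,0,-0.04,0],[0,0,0,0.04,0.0,-0.02,0],[0,0,0,0.04,0,0,0],[0,0,0,0,0,0,0],[0,0,0,0,0,0,0],[0,0,0,0,0,0,0],[0,0,0,0,0,0,0]]]'|head -2
python3 - <<'E'
from h import *
# block on pad (top) and carriage state check
im,C=shot("top","top12.png")
for c in blobs(im,(22,125,225),(30,150,255),20,(130,235,175,275)):
    (u,v),wh,a=cv2.minAreaRect(c); print("block",u,v,wh,ray("top",u,v,.04,C).round(4))
go(.6,.1,.2)
E
```

```text
time_s: 49.75
tcp_pos: [0.6144, 0.1791, 0.1213]
ee_rot: [[0.175, -0.985, 0.003], [-0.985, -0.175, 0.0], [0.0, -0.003, -1.0]]
wrist_force: [-2.4, -3.0, 11.8]
gripper_width: 0.009
gripper_force: 6.1
time_s: 50.75
tcp_pos: [0.627, 0.1014, 0.2576]
t 50.8 tcp [0.6271 0.1014 0.2577] yaw -169.89 tilt 0.06 j6 -13.6 w 0.5 gf 0.0 shift [-0.0034  0.0269  0.0578] turnz None
```

```bash
python3 - <<'E'
from h import *
im=cv2.imread("pics/top12.png"); C=cal("top"); im8=cv2.imread("pics/top8.png")
for i in(im8,im):
  for c in blobs(i,(21,100,200),(32,200,255),15,(110,215,195,295)):
    (u,v),wh,a=cv2.minAreaRect(c); print("block",u,v,wh,ray("top",u,v,.04,C).round(4))
print(cv2.absdiff(im,im8)[235:278,130:175].max(2).mean(), cv2.cvtColor(im,cv2.COLOR_BGR2HSV)[248:264:4,143:163:4].tolist())
E
```

```text
block 148.59146118164062 253.8231658935547 (11.264016151428223, 12.03703784942627) [0.4649 0.335  0.04  ]
83.6124031007752 [[[17, 64, 179], [24, 31, 207], [24, 24, 224], [25, 19, 230], [26, 19, 233]], [[20, 138, 225], [26, 28, 192], [26, 25, 221], [25, 20, 229], [26, 18, 233]], [[19, 128, 225], [25, 26, 180], [25, 29, 217], [24, 21, 228], [23, 19, 232]], [[20, 126, 217], [20, 51, 146], [24, 30, 210], [26, 24, 222], [26, 25, 228]]]
```

```bash
python3 - <<'E'
from h import *
im,C=shot("side","side12.png")
a=proj("side",[.4645,.3355,.04],C); print("expected",a.round(1))
for c in blobs(im,(20,100,120),(32,255,255),15,(130,280,280,400)):
    (u,v),wh,an=cv2.minAreaRect(c); print("block",u,v,wh,ray("side",u,v,.03,C).round(4))
u,v=a.round().astype(int); print(cv2.cvtColor(im,cv2.COLOR_BGR2HSV)[v-6:v+16:4,u-12:u+13:4].tolist())
E
```

```text
expected [197.6 333.9]
[[[11, 154, 104], [15, 135, 166], [18, 152, 220], [19, 151, 227], [17, 139, 213], [16, 121, 223], [14, 131, 156]], [[15, 125, 194], [18, 148, 225], [19, 149, 228], [18, 128, 193], [19, 148, 228], [18, 146, 223], [15, 125, 208]], [[17, 142, 209], [19, 151, 229], [19, 148, 226], [18, 133, 199], [19, 151, 228], [18, 153, 173], [15, 126, 195]], [[17, 130, 175], [19, 157, 166], [19, 151, 230], [20, 147, 230], [18, 155, 174], [18, 154, 119], [15, 127, 162]], [[16, 125, 223], [17, 152, 139], [18, 155, 146], [18, 153, 170], [18, 153, 118], [18, 145, 121], [15, 128, 143]], [[16, 125, 212], [15, 126, 207], [17, 143, 148], [18, 157, 127], [18, 148, 124], [15, 130, 141], [15, 124, 177]]]
```

The block's top face, with its dark hole, is exactly where it should be at (197,334) in the side view. Handing in.

```bash
python3 -c "
from station import r
print(r.finish_job())"
```

```text
the job is handed in; nothing more can be done
None
```

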